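Close up the compaction mould and plug in its probes

TASK

Make the brass compaction mould ready for its overnight temperature soak: take the steel strike-off float from its tray, lay it flat on the mould's rim and draw it across once from the robot's side to the far side under light pressure, and put the float back in its tray. Once the rim has been wiped, set the brass cover on the mould so that it sits down level, and plug every probe that stands in the wooden rack fully home into an opening of its own stem size (slim or stout) in the terminal block. Leave the tin where it is.

Things in the scene. Friction and masses are not known exactly. Their poses are not given: they have to be found in the camera images.
- mould_rim (a point): centre of the mould's open mouth, at the height of its flat brass rim, 115 mm above the bench: outer diameter 110 mm, wall 6 mm. The mould is fixed on a steel base plate 210 x 250 x 12 mm (centre of the plate 60 mm to the -y side of this point). x points roughly away from the robot: the sweep runs along it from -x to +x; y towards the side without the block, z up
- opening_slim0 (a point): slim round opening, 17 mm in diameter, 56 mm deep, in the terminal block on the mould's base; origin at the centre of its mouth, on the block's top, 72 mm above the bench. The four openings stand 45 mm apart along x, in the order slim0, stout0, slim1, stout1 (towards +x), 145 mm to the -y side of the mould's axis
- opening_slim1 (a point): slim round opening, 17 mm in diameter, 56 mm deep, in the terminal block on the mould's base; origin at the centre of its mouth, on the block's top, 72 mm above the bench. The four openings stand 45 mm apart along x, in the order slim0, stout0, slim1, stout1 (towards +x), 145 mm to the -y side of the mould's axis
- opening_stout0 (a point): stout round opening, 23 mm in diameter, 56 mm deep, in the terminal block on the mould's base; origin at the centre of its mouth, on the block's top, 72 mm above the bench. The four openings stand 45 mm apart along x, in the order slim0, stout0, slim1, stout1 (towards +x), 145 mm to the -y side of the mould's axis
- opening_stout1 (a point): stout round opening, 23 mm in diameter, 56 mm deep, in the terminal block on the mould's base; origin at the centre of its mouth, on the block's top, 72 mm above the bench. The four openings stand 45 mm apart along x, in the order slim0, stout0, slim1, stout1 (towards +x), 145 mm to the -y side of the mould's axis
- rack: fixed wooden probe rack, 250 mm (x) x 60 mm (y) x 70 mm high, with four square 24 mm holes along its x at -87, -29, +29 and +87 mm; origin at the centre of its underside. Stems hang in the holes, collars lie on its top
- probe_slim0: slim temperature probe: steel stem 14 mm thick, 50 mm long (last 5 mm tapered), pointing down; then a collar 36 mm across, 6 mm thick; then a square black grip 18 x 18 mm, 65 mm tall (56 to 121 mm above the tip), sides along x and y. Origin at the stem's tip, z up. 80 g. Starts hanging by its collar in a hole of the rack. May be absent
- probe_slim1: slim temperature probe: steel stem 14 mm thick, 50 mm long (last 5 mm tapered), pointing down; then a collar 36 mm across, 6 mm thick; then a square black grip 18 x 18 mm, 65 mm tall (56 to 121 mm above the tip), sides along x and y. Origin at the stem's tip, z up. 80 g. Starts hanging by its collar in a hole of the rack. May be absent
- probe_stout0: stout temperature probe: steel stem 20 mm thick, 50 mm long (last 5 mm tapered), pointing down; then a collar 44 mm across, 6 mm thick; then a square black grip 32 x 32 mm, 50 mm tall (56 to 106 mm above the tip), sides along x and y. Origin at the stem's tip, z up. 130 g. Starts hanging by its collar in a hole of the rack. May be absent
- probe_stout1: stout temperature probe: steel stem 20 mm thick, 50 mm long (last 5 mm tapered), pointing down; then a collar 44 mm across, 6 mm thick; then a square black grip 32 x 32 mm, 50 mm tall (56 to 106 mm above the tip), sides along x and y. Origin at the stem's tip, z up. 130 g. Starts hanging by its collar in a hole of the rack. May be absent
- cover: round brass cover: disc 132 mm across and 7 mm thick with a skirt 10 mm deep below it (inner diameter 116 mm, slips over the mould's rim), and an upright steel knob 24 mm in diameter and 42 mm tall in the middle, its top 59 mm above the origin. Origin at the centre of the skirt's lower edge, z up. 0.3 to 0.5 kg. Starts lying on the bench, skirt down
- cover_seat (a point): centre of the flat underside of the cover's disc, 10 mm above the cover's origin; it meets the centre of the mould's mouth when the cover is seated
- float: strike-off float: flat steel bar 40 mm (x) x 160 mm (y) x 10 mm thick, with an upright wooden grip 22 mm (x) x 70 mm (y) x 50 mm tall in the middle (10 to 60 mm above the origin). Origin at the centre of the bar's flat underside, z up. About 0.35 kg. Starts lying in its tray
- tray_floor (a point): centre of the inner floor (5 mm above the bench) of the float's fixed aluminium tray: inside 110 mm (x) x 200 mm (y), walls 14 mm high over the bench
- tin: low open aluminium tin, 56 mm across, 45 mm high; a bystander, origin at the centre of its underside

How it is judged:
By the outcome, as a careful person would: the job done as asked, in the order asked, and still so for the second after the job is handed in, with the robot touching nothing.
Of probe_slim0, probe_stout0, probe_slim1, probe_stout1 only 2 to 4 are there at a start; the rules pass over those that are not, and their reading is None.
At some moment in a run one of cover, float may be knocked a few centimetres aside while the robot is not near it.
It also fails if it takes over 210 s, if anything falls off the work surface, if the arm or the gripper's body presses on something with over 40 N, if the wrist force passes 120 N, or if a joint passes its speed limit or range.

ROBOT

A 6-joint arm with a two-finger parallel gripper is mounted at the origin on the work surface. World frame = base frame: x ahead of the robot, y to its left, z up, the work surface at z = 0. Lengths are in mm, angles in degrees, forces in N, time in s.
With the tool pointing down it reaches from about 300 to 850 mm from the base axis. Payload 4.2 kg.
Tool frame: the origin (TCP) lies on the centre line of the jaws, within the pads' length; the fingertips stand 14 mm ahead of it and the grasp point (between the pads) lies 5 mm behind it; z points along the fingers, y is the line along which they close (so a half turn about z gives the same grasp; the last joint's range is limited). The gripper opens to 91 mm and grips with 3 to 60 N. Pads are 32 mm wide; open, the fingers measure 118 mm over their backs; the gripper's body (76 mm by 178 mm) begins 60 mm behind the grasp point.
Start: joints at [65.489, 18.312, 89.639, -0, 72.044, -1.146], TCP at [228.043, 527.862, 227.976] pointing down, gripper open.
Joint ranges: [-177.97, 177.97], [-48.28, 115.42], [12.27, 149.76], [-77.06, 257.06], [2.81, 150.46], [-146.56, 146.56]. Speed limits (degrees/s): [147.25, 147.25, 180, 180, 180, 180].

INTERFACE

Orientations are given as [roll, pitch, yaw] about the fixed x, y, z axes, in that order (R = Rz(yaw) Ry(pitch) Rx(roll)).
In Python, from workcell import * gives the robot as it stands. The module is installed in compiled form; this text tells all that it offers.
- The arm moves only by the shell command python3 -m crank 'ROWS' [FORCE]. ROWS is JSON, a list of rows, each an object of numbers: "grip": the finger opening in m, from 0 to 0.0912; "x", "y", "z": the shift along the tool's x, y, z in m; "yaw": the turn about the tool's z in rad. In form: [{"grip": .., "x": .., "y": .., "z": .., "yaw": ..}, ...]. A call has exactly 5 rows; each row is the pose to reach, as a shift and turn from the pose commanded when the call began, along the tool's axes at that moment; what a row does not reach only later rows make up. A row lasts 1/12 s, in which the tool goes at most 41.7 mm and 7.16 degrees, less where a joint would pass 70% of its speed; a pose out of reach is approached as far as the arm can. A call with a gripper value outside its range is refused whole. The fingers move at their own pace and stop on an object; FORCE is the grip in N (left out, the last holds). Time passes only in rows, so rows that repeat a pose let the fingers close, or fill a call up. It gives the time, the measured TCP pose, the force, the opening and the grip force at its end, in the units of the state.
- state(): the state, without advancing time (a new reading comes with each control period).
- grab_frame(name): name is "side" or "top"; returns the picture (400x640x3 uint8, red, green, blue); there is no depth.
- camera_model(name): a dict with "intrinsics" (3x3 intrinsics, pixels), "distortion" ([k1, k2, p1, p2, k3] as OpenCV has them; the pictures are not rectified), "R" (3x3) and "t" (3): a world point X has camera coordinates R X + t. Camera axes: x right, y down, z forward; pixel columns grow to the right and rows downward; lengths in mm; the calibration is good to about 2 mm. A picture is of the moment at which its call begins. camera_model takes no time and is no camera call.
- job_done(): hands the job in; it is judged then, once.
The state is a dict: "time_s": time; "qpos": joint angles; "qvel": joint speeds; "effort": joint torques, N m; "ee_pos": TCP position; "ee_rot": TCP orientation; "force": force on the tool from outside, world axes, zero at the start; "torque": the same for the moment, N m; "gripper_width": finger opening in mm; "gripper_force": force on a finger pad.
Only numpy, scipy, OpenCV 4.12 (cv2) and the standard library are available. Lean on these libraries where they do the work, as an engineer would, in place of code of your own. Each camera call takes 0.05 s, during which the arm holds its last target. There are 200 camera calls.

## Working session

There is one attempt and no reset: what is moved stays moved. The work goes in short steps, Python scripts to look and compute and a shell command to move; the robot and the scene stay as the last step left them, time stands still between calls to the robot, and variables do not carry over. Pictures are saved under pics/ and viewed, at most 14 in all, crops included, and the job is handed in when it is done.

```bash
mkdir -p pics; ls; python3 - <<'E'
from workcell import *
import cv2
s=state(); print(s)
for n in("top","side"):
    im=grab_frame(n); cv2.imwrite(f"pics/{n}0.png",im[:,:,::-1])
    print(n,camera_model(n))
E
```

```text
pics
{'time_s': 0.0, 'qpos': array([ 6.54889237e+01,  1.83514900e+01,  8.97050889e+01, -2.57663484e-03,
        7.20416182e+01, -1.14513812e+00]), 'qvel': array([-0.0363124 , -0.04758109,  0.07082222, -0.07184661, -0.02243453,
       -0.04369013]), 'effort': array([ 3.78230188e-04, -4.12463307e+01, -2.31979269e+01,  7.27508054e-02,
        4.56269877e-02, -1.33618942e-04]), 'ee_pos': array([227.86073888, 527.42513646, 227.13067634]), 'ee_rot': array([-1.79901773e+02,  4.86768128e-04,  1.56634859e+02]), 'force': array([ 0.19244779,  0.23232187, -0.38084165]), 'torque': array([ 0.00139818, -0.00301446,  0.02373823]), 'gripper_force': 0.0, 'gripper_width': 91.4505787822118}
top {'intrinsics': array([[494.46811691,   0.        , 333.03791371],
       [  0.        , 494.46811691, 200.66217955],
       [  0.        ,   0.        ,   1.        ]]), 'distortion': array([-0.02488707,  0.        ,  0.        ,  0.        ,  0.        ]), 'R': array([[-0.01251165, -0.99988087, -0.00903928],
       [-0.9951204 ,  0.01333589, -0.09776274],
       [ 0.09787164,  0.007772  , -0.9951687 ]]), 't': array([   2.58045706,  541.12209504, 1108.41675669])}
side {'intrinsics': array([[489.73582668,   0.        , 312.74642476],
       [  0.        , 489.73582668, 200.25718595],
       [  0.        ,   0.        ,   1.        ]]), 'distortion': array([-0.05187622,  0.        ,  0.        ,  0.        ,  0.        ]), 'R': array([[ 0.91777535, -0.39677171,  0.01614335],
       [-0.28661805, -0.69001951, -0.66462258],
       [ 0.27484267,  0.60534724, -0.74700483]]), 't': array([-503.44605195,  212.85985543,  980.36211081])}
```

View pics/top0.png

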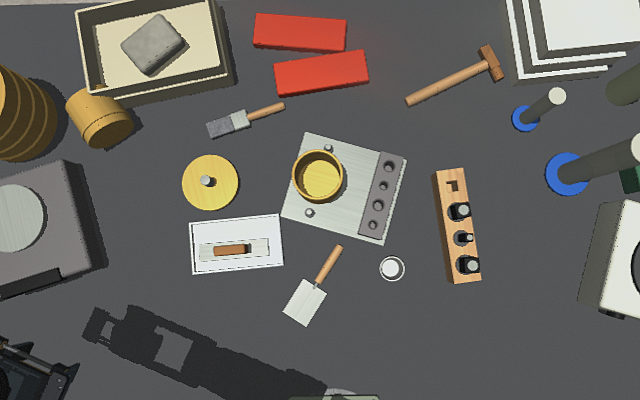

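View pics/side0.png

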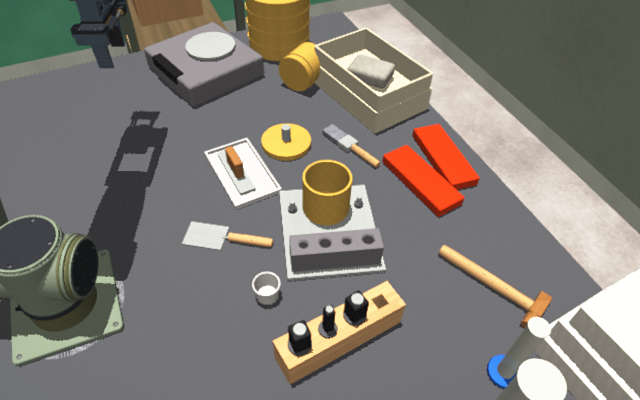

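Top: mould (318,175), block holes ~(388,165)…(373,226), rack with stout (461,210), slim (465,238) and stout (468,265), with the hole at (453,186) empty. Cover (210,182), float grip (233,250), tin (392,268). The side view agrees. I'll zoom in for finer pixels.

```bash
cat > h.py <<'E'
import numpy as np, cv2
from workcell import *
C={n:camera_model(n) for n in("top","side")}
def ray(n,uv):
    c=C[n]; p=cv2.undistortPoints(np.array([[uv]],float),c["intrinsics"],c["distortion"])[0,0]
    return -c["R"].T@c["t"], c["R"].T@np.array([p[0],p[1],1])
def atz(n,uv,z):
    o,d=ray(n,uv); return o+d*(z-o[2])/d[2]
def proj(n,X):
    c=C[n]; return cv2.projectPoints(np.atleast_2d(np.array(X,float)),cv2.Rodrigues(c["R"])[0],c["t"],c["intrinsics"],c["distortion"])[0][:,0]
def tri(a,b):
    A=[];y=[]
    for n,uv in(("top",a),("side",b)):
        o,d=ray(n,uv); d/=np.linalg.norm(d); P=np.eye(3)-np.outer(d,d); A.append(P); y.append(P@o)
    return np.linalg.lstsq(np.vstack(A),np.hstack(y),rcond=None)[0]
def crop(n,x0,y0,w,h,k,name,im=None):
    im=cv2.resize((grab_frame(n) if im is None else im)[y0:y0+h,x0:x0+w,::-1],None,fx=k,fy=k,interpolation=cv2.INTER_CUBIC)
    st=20
    for x in range(-(-x0//st)*st,x0+w,st): cv2.putText(im,str(x),(int((x-x0)*k),10),0,.35,(255,255,0),1); cv2.line(im,(int((x-x0+.5)*k),12),(int((x-x0+.5)*k),18),(255,255,0),1)
    for y in range(-(-y0//st)*st,y0+h,st): cv2.putText(im,str(y),(0,int((y-y0+.5)*k)),0,.35,(255,255,0),1); cv2.line(im,(25,int((y-y0+.5)*k)),(30,int((y-y0+.5)*k)),(255,255,0),1)
    cv2.imwrite(f"pics/{name}.png",im)
E
python3 - <<'E'
from h import *
t=cv2.imread("pics/top0.png")[:,:,::-1]; s=cv2.imread("pics/side0.png")[:,:,::-1]
crop("top",280,125,210,165,3.6,"tc",t); crop("side",200,110,220,275,2.1,"sc",s)
E
```

```text
(no output)
```

View pics/tc.png

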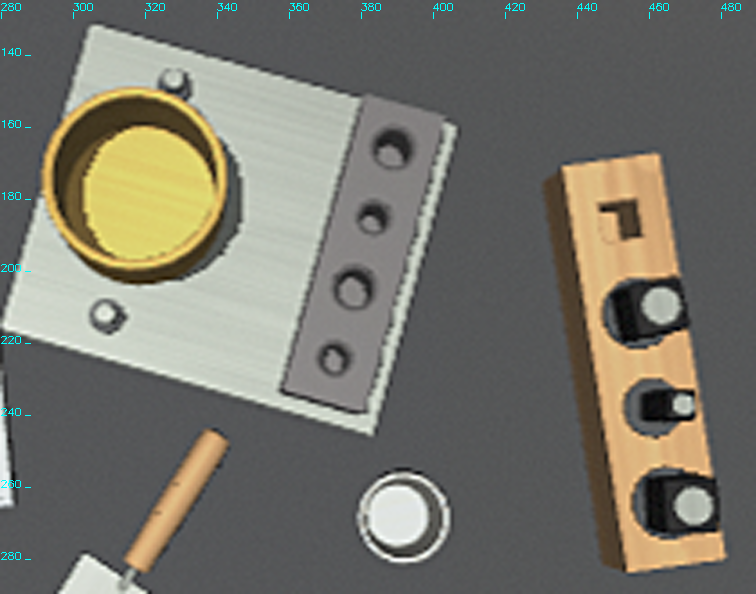

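View pics/sc.png

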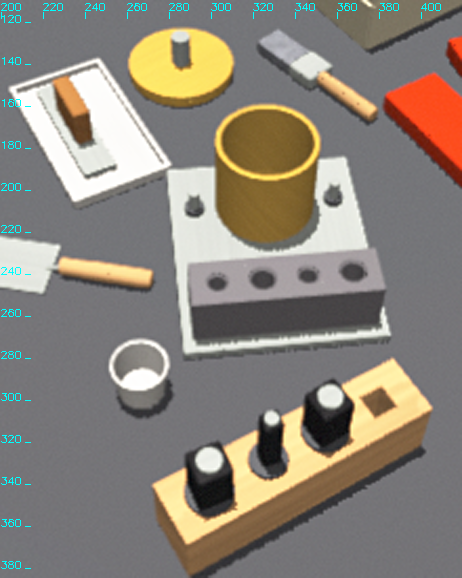

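Picks in hand; now fitting planar poses of the mould assembly and rack from both cameras, and segmenting cover and float.

```bash
python3 - <<'E'
from h import *
from scipy.optimize import least_squares
T=lambda x,y:("top",280+x/3.6-.5,125+y/3.6-.5)
S=lambda x,y:("side",200+x/2.1-.5,110+y/2.1-.5)
def fit(name,obs,x0):
    def f(p):
        c,s=np.cos(p[2]),np.sin(p[2]);r=[]
        for (X,o) in obs:
            W=[p[0]+c*X[0]-s*X[1],p[1]+s*X[0]+c*X[1],X[2]]
            r+=list(proj(o[0],W)[0]-o[1:])
        return np.array(r)
    q=least_squares(f,x0,loss="soft_l1",x_scale=[10,10,.1]); r=f(q.x).reshape(-1,2)
    print(name,q.x[:2].round(1),np.degrees(q.x[2]).round(2)); print(np.c_[r].round(1).tolist()); return q.x
h=lambda i:(-67.5+45*i,-145,72)
m=[((0,0,115),T(135,179)),((0,0,115),S(267.5,142.5)),
 (h(3),T(394,148)),(h(2),T(374,217)),(h(1),T(355,288)),(h(0),T(335,358)),
 (h(0),S(218,283)),(h(1),S(263,279)),(h(2),S(309,274)),(h(3),S(353,271)),
 ((105,65,12),T(90,25)),((105,-185,12),T(457,125)),((-105,-185,12),T(373,436)),((-105,65,12),T(0,328))]
p=fit("mould",m,[600,20,-.2])
c,s=np.cos(p[2]),np.sin(p[2])
for i in range(4): X=h(i); print(i,np.round([p[0]+c*X[0]-s*X[1],p[1]+s*X[0]+c*X[1]],1))
r=[((125,30,70),T(561,167)),((125,-30,70),T(660,153)),((-125,-30,70),T(726,558)),((-125,30,70),T(627,572)),
 ((-125,30,70),S(153,490)),((125,30,70),S(392,358)),((125,-30,70),S(433,407)),((-125,-30,70),S(192,543))]
fit("rack",r,[500,-270,.1])
for n,a,b,z in(("stA",(662,305),(330,397),126),("sl",(684,404),(271,417),141),("stB",(694,506),(209,460),126)):
    a=T(*a)[1:];b=S(*b)[1:]; print(n,tri(a,b).round(1),atz("top",a,z).round(1),atz("side",b,z).round(1))
k=S(180,36)[1:]; print("knob",tri((207,180.5),k).round(1))
# segment
for n in("top","side"):
    im=cv2.imread(f"pics/{n}0.png"); hsv=cv2.cvtColor(im,cv2.COLOR_BGR2HSV)
    for nm,lo,hi,roi in(("cover",(20,110,80),(32,255,255),(175,145,245,215) if n=="top" else (255,115,315,162)),("grip",(5,120,60),(19,255,255),(205,235,265,262) if n=="top" else (222,140,248,180))):
        k=np.zeros(im.shape[:2],np.uint8); x0,y0,x1,y1=roi; k[y0:y1,x0:x1]=cv2.inRange(hsv,lo,hi)[y0:y1,x0:x1]
        pts=cv2.findNonZero(k); 
        if pts is None: print(n,nm,"none");continue
        print(n,nm,len(pts),cv2.fitEllipse(cv2.convexHull(pts)) if nm=="cover" else cv2.boxPoints(cv2.minAreaRect(pts)).round(1).tolist())
t=cv2.imread("pics/top0.png")[:,:,::-1]
crop("top",175,140,130,145,4,"tf",t)
E
```

```text
mould [590.5  28.1] -16.51
[[0.1, -0.5], [-0.8, -0.9], [0.2, -0.4], [0.4, -0.2], [0.3, -0.4], [0.5, -0.2], [-0.9, -0.4], [-0.6, -0.4], [-0.9, 0.1], [-0.5, -0.4], [0.2, -0.9], [0.7, -0.4], [0.5, -0.1], [0.1, 0.4]]
0 [484.6 -91.7]
1 [ 527.7 -104.5]
2 [ 570.9 -117.3]
3 [ 614.  -130.1]
rack [ 481.7 -279.8] 7.45
[[0.6, -0.7], [-0.3, -0.6], [0.5, -0.6], [0.8, -0.5], [-0.2, -2.3], [-0.2, -0.1], [-0.8, 0.0], [-2.3, 0.7]]
stA [ 510.  -276.8  128.1] [ 509.7 -277.2  126. ] [ 511.2 -275.9  126. ]
sl [ 452.3 -282.9  144.7] [ 451.9 -283.7  141. ] [ 453.8 -281.2  141. ]
stB [ 394.7 -290.8  128.7] [ 393.8 -291.2  126. ] [ 396.  -289.7  126. ]
knob [587.7 275.8  65.6]
top cover 2336 ((209.61798095703125, 182.31243896484375), (55.437408447265625, 56.589447021484375), 60.4063606262207)
top grip 282 [[213.3000030517578, 246.60000610351562], [243.89999389648438, 243.8000030517578], [244.6999969482422, 252.8000030517578], [214.10000610351562, 255.60000610351562]]
side cover 1166 ((285.8622131347656, 141.2964630126953), (36.43859100341797, 49.281455993652344), 89.3671646118164)
side grip 307 [[222.1999969482422, 149.39999389648438], [232.1999969482422, 144.39999389648438], [246.8000030517578, 173.60000610351562], [236.8000030517578, 178.60000610351562]]
```

View pics/tf.png

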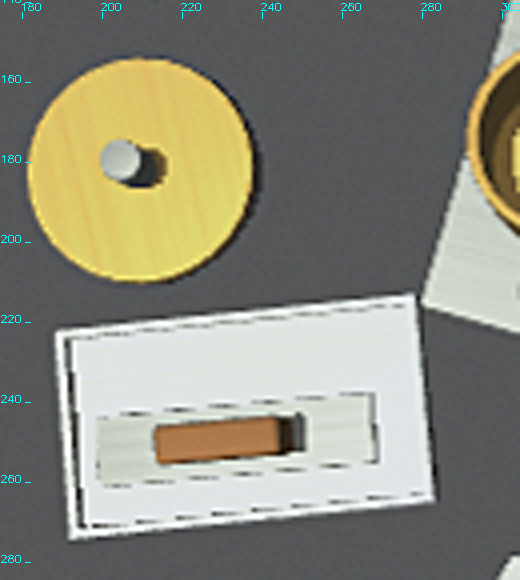

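```bash
python3 - <<'E'
from h import *
F=lambda x,y:(175+x/4-.5,140+y/4-.5)
q=lambda n,P,z:print(n,*[atz("top",F(*p),z)[:2].round(1) for p in P], "mean",np.mean([atz("top",F(*p),z) for p in P],0).round(1))
q("bar",[(97,416),(373,393),(377,463),(103,486)],15)
q("grip",[(154,425),(280,417),(284,452),(158,463)],65)
q("tray",[(57,330),(416,293),(434,499),(72,539)],14)
print("cover",atz("top",(209.6,182.3),17).round(1),"knob",atz("top",F(120,159),59).round(1), "side", atz("side",(285.5,127),59).round(1))
print("tin",atz("top",(280+404/3.6-.5,125+517/3.6-.5),45).round(1))
s=state();print(s["ee_pos"].round(1),s["ee_rot"].round(2))
E
python3 -m crank --help | head -5
```

```text
bar [447. 307.] [458.3 147.3] [418.2 145. ] [406.8 303. ] mean [432.6 225.6  15. ]
grip [440.9 261.3] [444.5 191.6] [425.3 189.3] [420.1 258.9] mean [432.7 225.3  65. ]
tray [497.  331.3] [515.9 122.4] [397.2 112.4] [376.7 320.9] mean [446.7 221.7  14. ]
cover [588.9 283.   17. ] knob [590.2 283.7  59. ] side [592.1 281.2  59. ]
tin [ 386.6 -133.4   45. ]
[227.9 527.5 227.2] [-179.91   -0.    156.63]invalid input: not JSON, or not a number
```

```bash
cat > go.py <<'E'
import sys
from h import *
from scipy.spatial.transform import Rotation as Ro
def rep(*t):
    s=state(); p=s["ee_pos"]; R=Ro.from_euler("xyz",s["ee_rot"],degrees=True)
    print("t",round(s["time_s"],2),"p",p.round(1),"r",s["ee_rot"].round(2),"F",s["force"].round(1),"M",s["torque"].round(2),"w",round(s["gripper_width"],1),"gf",round(s["gripper_force"],1),"q6",round(s["qpos"][5]))
    for a in t:
        d=R.inv().apply(np.array(a[:3])-p)/1000
        dy=-np.radians((a[3]-s["ee_rot"][2]+180)%360-180)
        print("  ->",a,"x %.4f y %.4f z %.4f yaw %.4f"%(*d,dy),"rows",int(np.ceil(max(np.linalg.norm(d)/.0417,abs(dy)/.125))))
if __name__=="__main__": rep(*[tuple(map(float,a.split(","))) for a in sys.argv[1:]])
E
python3 go.py 432.6,225.5,200,94 432.6,225.5,37,94
```

```text
t 0.1 p [227.9 527.5 227.2] r [-179.91   -0.    156.63] F [0.2 0.1 0.7] M [ 0.01 -0.01  0.05] w 91.2 gf 0.0 q6 -1
  -> (432.6, 225.5, 200.0, 94.0) x -0.3077 y -0.1960 z 0.0275 yaw 1.0932 rows 9
  -> (432.6, 225.5, 37.0, 94.0) x -0.3077 y -0.1957 z 0.1905 yaw 1.0932 rows 10
```

```bash
python3 -m crank '[{"grip":0.07,"x":-0.154,"y":-0.098,"z":0.02,"yaw":0},{"grip":0.07,"x":-0.154,"y":-0.098,"z":0.02,"yaw":0},{"grip":0.07,"x":-0.154,"y":-0.098,"z":0.02,"yaw":0},{"grip":0.07,"x":-0.154,"y":-0.098,"z":0.02,"yaw":0},{"grip":0.07,"x":-0.154,"y":-0.098,"z":0.02,"yaw":0}]'
python3 -m crank '[{"grip":0.07,"x":-0.154,"y":-0.098,"z":0.01,"yaw":0.55},{"grip":0.07,"x":-0.154,"y":-0.098,"z":0.01,"yaw":0.55},{"grip":0.07,"x":-0.154,"y":-0.098,"z":0.01,"yaw":0.55},{"grip":0.07,"x":-0.154,"y":-0.098,"z":0.01,"yaw":0.55},{"grip":0.07,"x":-0.154,"y":-0.098,"z":0.01,"yaw":0.55}]'
python3 -m crank '[{"grip":0.07,"x":0,"y":0,"z":0,"yaw":0.545},{"grip":0.07,"x":0,"y":0,"z":0,"yaw":0.545},{"grip":0.07,"x":0,"y":0,"z":0,"yaw":0.545},{"grip":0.07,"x":0,"y":0,"z":0,"yaw":0.545},{"grip":0.07,"x":0,"y":0,"z":0,"yaw":0.545}]'
python3 go.py 432.6,225.5,37,94
```

```text
time_s: 0.52
ee_pos: [331.7, 372.6, 207.0]
ee_rot: [-179.8, 0.0, 156.5]
force: [-1.0, -0.1, -0.7]
gripper_width: 70.3
gripper_force: 0.0
time_s: 0.93
ee_pos: [434.7, 221.9, 197.4]
ee_rot: [-179.9, 0.1, 124.7]
force: [-0.3, 0.1, 0.0]
gripper_width: 70.2
gripper_force: 0.0
time_s: 1.35
ee_pos: [432.8, 225.5, 197.6]
ee_rot: [-180.0, 0.0, 93.6]
force: [-0.4, -0.5, 0.5]
gripper_width: 69.8
gripper_force: 0.0
t 1.35 p [432.8 225.5 197.6] r [-1.7995e+02  1.0000e-02  9.3590e+01] F [-0.4 -0.5  0.5] M [-0.12  0.03  0.05] w 69.8 gf 0.0 q6 23
  -> (432.6, 225.5, 37.0, 94.0) x 0.0001 y -0.0001 z 0.1606 yaw -0.0071 rows 4
```

```bash
python3 -m crank '[{"grip":0.07,"x":0,"y":0,"z":0.04,"yaw":0},{"grip":0.07,"x":0,"y":0,"z":0.08,"yaw":0},{"grip":0.07,"x":0,"y":0,"z":0.12,"yaw":0},{"grip":0.07,"x":0,"y":0,"z":0.15,"yaw":0},{"grip":0.07,"x":0,"y":0,"z":0.16,"yaw":0}]'
python3 -m crank '[{"grip":0.05,"x":0,"y":0,"z":0,"yaw":0},{"grip":0.01,"x":0,"y":0,"z":0,"yaw":0},{"grip":0.01,"x":0,"y":0,"z":0,"yaw":0},{"grip":0.01,"x":0,"y":0,"z":0,"yaw":0},{"grip":0.01,"x":0,"y":0,"z":0,"yaw":0}]' 35
python3 -m crank '[{"grip":0.01,"x":0,"y":0,"z":0,"yaw":0},{"grip":0.01,"x":0,"y":0,"z":0,"yaw":0},{"grip":0.01,"x":0,"y":0,"z":-0.01,"yaw":0},{"grip":0.01,"x":0,"y":0,"z":-0.04,"yaw":0},{"grip":0.01,"x":0,"y":0,"z":-0.05,"yaw":0}]' 35
python3 go.py 500,55,160,73.5
```

```text
time_s: 1.77
ee_pos: [429.7, 224.1, 33.6]
ee_rot: [-179.5, 0.2, 93.9]
force: [0.5, -1.1, 0.0]
gripper_width: 69.8
gripper_force: 0.0
time_s: 2.18
ee_pos: [433.9, 226.2, 39.2]
ee_rot: [179.9, -0.1, 93.9]
force: [0.7, 0.9, 0.2]
gripper_width: 39.5
gripper_force: 0.0
time_s: 2.6
ee_pos: [433.9, 226.2, 90.2]
ee_rot: [179.8, -0.1, 93.9]
force: [1.0, -0.3, -1.2]
gripper_width: 21.8
gripper_force: 35.0
t 2.6 p [433.9 226.2  90.2] r [ 1.7984e+02 -7.0000e-02  9.3900e+01] F [ 1.  -0.3 -1.2] M [-0.   -0.02  0.  ] w 21.8 gf 35.0 q6 22
  -> (500.0, 55.0, 160.0, 73.5) x -0.1753 y 0.0545 z -0.0699 yaw 0.3560 rows 5
```

```bash
python3 - <<'E'
from h import *
im=grab_frame("side"); crop("side",160,90,160,130,4,"s1",im)
E
python3 go.py
```

```text
t 2.65 p [434.8 226.7  91.2] r [ 1.7968e+02 -1.4000e-01  9.3900e+01] F [ 1.4  0.2 -0.8] M [-0.04  0.   -0.03] w 21.8 gf 35.0 q6 22
```

View pics/s1.png

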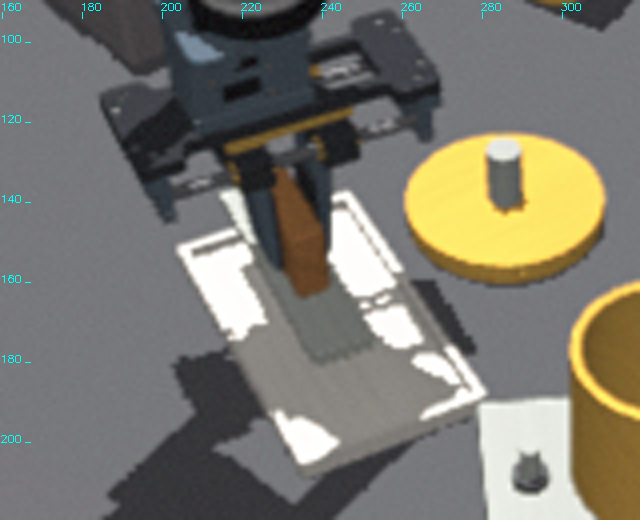

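```bash
python3 - <<'E'
from h import *
a=np.radians(3.9);c,s=np.cos(a),np.sin(a)
for z in (15,35,50,65,75): print(z,[proj("side",[434.5+c*x-s*-80,226.5+s*x+c*-80,z])[0].round(0).tolist() for x in(-20,20)])
E
```

```text
15 [[240.0, 193.0], [255.0, 187.0]]
35 [[239.0, 187.0], [254.0, 182.0]]
50 [[238.0, 183.0], [254.0, 177.0]]
65 [[238.0, 178.0], [253.0, 173.0]]
75 [[237.0, 175.0], [253.0, 170.0]]
```

```bash
python3 -m crank '[{"grip":0.01,"x":0,"y":0,"z":-0.04,"yaw":0},{"grip":0.01,"x":0,"y":0,"z":-0.08,"yaw":0},{"grip":0.01,"x":0,"y":0,"z":-0.1,"yaw":0},{"grip":0.01,"x":0,"y":0,"z":-0.1,"yaw":0},{"grip":0.01,"x":0,"y":0,"z":-0.1,"yaw":0}]' 40
python3 go.py 544.5,41.7,190,73.5
```

```text
time_s: 3.07
ee_pos: [432.8, 225.7, 187.7]
ee_rot: [180.0, -0.0, 93.9]
force: [0.3, -0.1, -3.6]
gripper_width: 21.8
gripper_force: 40.0
t 3.07 p [432.8 225.7 187.7] r [ 1.7997e+02 -1.0000e-02  9.3900e+01] F [ 0.3 -0.1 -3.6] M [-0.07  0.05  0.01] w 21.8 gf 40.0 q6 22
  -> (544.5, 41.7, 190.0, 73.5) x -0.1911 y 0.0989 z -0.0023 yaw 0.3560 rows 6
```

Holding (−3.6 N ≈ 0.36 kg). Go over the mould's near side.

```bash
python3 -m crank '[{"grip":0.01,"x":-0.038,"y":0.02,"z":0,"yaw":0.06},{"grip":0.01,"x":-0.076,"y":0.04,"z":0,"yaw":0.12},{"grip":0.01,"x":-0.11,"y":0.058,"z":0,"yaw":0.18},{"grip":0.01,"x":-0.145,"y":0.076,"z":0,"yaw":0.27},{"grip":0.01,"x":-0.17,"y":0.09,"z":0,"yaw":0.356}]'
python3 -m crank '[{"grip":0.01,"x":-0.015,"y":0.016,"z":0,"yaw":0},{"grip":0.01,"x":-0.015,"y":0.016,"z":0,"yaw":0},{"grip":0.01,"x":-0.015,"y":0.016,"z":0.01,"yaw":0},{"grip":0.01,"x":-0.015,"y":0.016,"z":0.02,"yaw":0},{"grip":0.01,"x":-0.015,"y":0.016,"z":0.02,"yaw":0}]'
python3 go.py 544.5,41.7,158,73.5 544.5,41.7,148,73.5 638.4,13.9,148,73.5
```

```text
time_s: 3.48
ee_pos: [533.8, 59.3, 184.5]
ee_rot: [-179.7, 0.2, 73.2]
force: [-0.1, 1.3, -2.2]
gripper_width: 21.9
gripper_force: 40.0
time_s: 3.9
ee_pos: [542.3, 44.0, 163.7]
ee_rot: [-179.5, 0.1, 73.6]
force: [-0.7, 0.0, -3.7]
gripper_width: 21.7
gripper_force: 40.0
t 3.9 p [542.3  44.  163.7] r [-1.7953e+02  1.5000e-01  7.3560e+01] F [-0.7  0.  -3.7] M [-0.08  0.14  0.01] w 21.7 gf 40.0 q6 20
  -> (544.5, 41.7, 158.0, 73.5) x -0.0015 y 0.0028 z 0.0057 yaw 0.0010 rows 1
  -> (544.5, 41.7, 148.0, 73.5) x -0.0015 y 0.0029 z 0.0157 yaw 0.0010 rows 1
  -> (638.4, 13.9, 148.0, 73.5) x -0.0016 y 0.1009 z 0.0149 yaw 0.0010 rows 3
```

```bash
python3 -m crank '[{"grip":0.01,"x":0,"y":0,"z":0,"yaw":0},{"grip":0.01,"x":0,"y":0,"z":0.003,"yaw":0},{"grip":0.01,"x":0,"y":0,"z":0.006,"yaw":0},{"grip":0.01,"x":0,"y":0,"z":0.006,"yaw":0},{"grip":0.01,"x":0,"y":0,"z":0.006,"yaw":0}]'
python3 -m crank '[{"grip":0.01,"x":0,"y":0,"z":0.002,"yaw":0},{"grip":0.01,"x":0,"y":0,"z":0.004,"yaw":0},{"grip":0.01,"x":0,"y":0,"z":0.005,"yaw":0},{"grip":0.01,"x":0,"y":0,"z":0.005,"yaw":0},{"grip":0.01,"x":0,"y":0,"z":0.005,"yaw":0}]'
python3 go.py 544.5,41.7,148,73.5 638.4,13.9,148,73.5
```

```text
time_s: 4.32
ee_pos: [545.4, 43.6, 162.0]
ee_rot: [180.0, -0.0, 73.5]
force: [-0.0, -0.6, -3.3]
gripper_width: 22.0
gripper_force: 40.0
time_s: 4.73
ee_pos: [545.5, 43.3, 156.9]
ee_rot: [-180.0, -0.0, 73.5]
force: [-0.6, 0.0, -2.2]
gripper_width: 22.0
gripper_force: 40.0
t 4.73 p [545.5  43.3 156.9] r [-180.     -0.     73.49] F [-0.6  0.  -2.2] M [-0.13  0.06  0.02] w 22.0 gf 40.0 q6 20
  -> (544.5, 41.7, 148.0, 73.5) x -0.0018 y -0.0005 z 0.0089 yaw -0.0001 rows 1
  -> (638.4, 13.9, 148.0, 73.5) x -0.0018 y 0.0975 z 0.0089 yaw -0.0001 rows 3
```

```bash
python3 -m crank '[{"grip":0.01,"x":-0.001,"y":0,"z":0.001,"yaw":0},{"grip":0.01,"x":-0.001,"y":0,"z":0.002,"yaw":0},{"grip":0.01,"x":-0.001,"y":0,"z":0.003,"yaw":0},{"grip":0.01,"x":-0.001,"y":0,"z":0.003,"yaw":0},{"grip":0.01,"x":-0.001,"y":0,"z":0.003,"yaw":0}]' | grep -E "pos|force: \["
python3 -m crank '[{"grip":0.01,"x":0,"y":0,"z":0.001,"yaw":0},{"grip":0.01,"x":0,"y":0,"z":0.002,"yaw":0},{"grip":0.01,"x":0,"y":0,"z":0.002,"yaw":0},{"grip":0.01,"x":0,"y":0,"z":0.002,"yaw":0},{"grip":0.01,"x":0,"y":0,"z":0.002,"yaw":0}]' | grep -E "pos|force: \["
python3 go.py
```

```text
ee_pos: [545.1, 42.4, 153.9]
force: [-1.1, -0.0, -3.3]
ee_pos: [545.3, 42.4, 152.1]
force: [-0.4, -0.7, -2.0]
t 5.57 p [545.3  42.4 152.1] r [ 1.7998e+02 -1.0000e-02  7.3500e+01] F [-0.4 -0.7 -2. ] M [-0.14  0.07  0.02] w 22.0 gf 40.0 q6 20
```

```bash
python3 - <<'E'
from h import *
im=grab_frame("side"); crop("side",250,50,120,140,4,"s2",im)
E
```

```text
(no output)
```

View pics/s2.png

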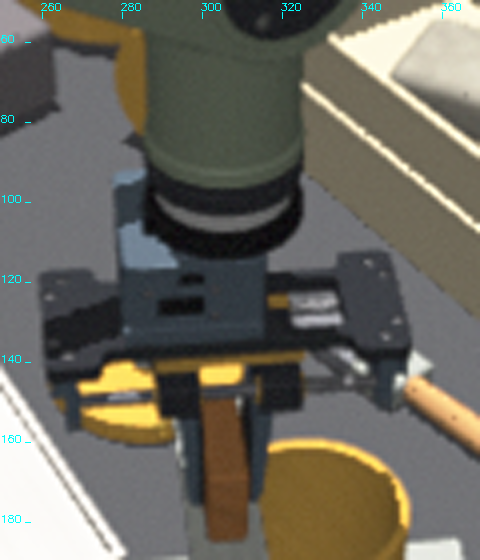

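Float is above the near half of the mould (bar at ~(305,185)), aligned. Continue down by small steps.

```bash
python3 -m crank '[{"grip":0.01,"x":0,"y":0,"z":0.001,"yaw":0},{"grip":0.01,"x":0,"y":0,"z":0.0015,"yaw":0},{"grip":0.01,"x":0,"y":0,"z":0.0015,"yaw":0},{"grip":0.01,"x":0,"y":0,"z":0.0015,"yaw":0},{"grip":0.01,"x":0,"y":0,"z":0.0015,"yaw":0}]' | grep -E "pos|force: \["
python3 -m crank '[{"grip":0.01,"x":0,"y":0,"z":0.0005,"yaw":0},{"grip":0.01,"x":0,"y":0,"z":0.001,"yaw":0},{"grip":0.01,"x":0,"y":0,"z":0.001,"yaw":0},{"grip":0.01,"x":0,"y":0,"z":0.001,"yaw":0},{"grip":0.01,"x":0,"y":0,"z":0.001,"yaw":0}]' | grep -E "pos|force: \["
python3 go.py
```

```text
ee_pos: [545.3, 42.5, 152.1]
force: [-3.1, 1.0, 8.1]
ee_pos: [545.3, 42.5, 152.0]
force: [-4.8, 0.6, 13.2]
t 6.45 p [545.3  42.5 152. ] r [ 1.7991e+02 -3.0000e-02  7.3510e+01] F [-4.8  0.6 13.2] M [-0.33  0.99 -0.02] w 21.9 gf 40.0 q6 20
```

```bash
python3 -m crank '[{"grip":0.01,"x":0,"y":0,"z":-0.001,"yaw":0},{"grip":0.01,"x":0,"y":0.002,"z":-0.001,"yaw":0},{"grip":0.01,"x":0,"y":0.005,"z":-0.001,"yaw":0},{"grip":0.01,"x":0,"y":0.01,"z":-0.001,"yaw":0},{"grip":0.01,"x":0,"y":0.015,"z":-0.001,"yaw":0}]' | grep -E "pos|force: \["
python3 -m crank '[{"grip":0.01,"x":0,"y":0.004,"z":0,"yaw":0},{"grip":0.01,"x":0,"y":0.008,"z":0,"yaw":0},{"grip":0.01,"x":0,"y":0.012,"z":0,"yaw":0},{"grip":0.01,"x":0,"y":0.016,"z":0,"yaw":0},{"grip":0.01,"x":0,"y":0.02,"z":0,"yaw":0}]' | grep -E "pos|force: \["
python3 go.py 638.4,13.9,152,73.5
```

```text
ee_pos: [557.9, 38.7, 152.0]
force: [-6.9, 1.4, 11.6]
ee_pos: [577.1, 33.0, 152.0]
force: [-7.6, 1.7, 10.2]
t 7.28 p [577.1  33.  152. ] r [-1.798e+02 -1.000e-02  7.348e+01] F [-7.6  1.7 10.2] M [-0.02  1.57 -0.06] w 21.6 gf 40.0 q6 19
  -> (638.4, 13.9, 152.0, 73.5) x -0.0009 y 0.0642 z -0.0002 yaw -0.0003 rows 2
```

```bash
python3 -m crank '[{"grip":0.01,"x":0,"y":0.004,"z":-0.0003,"yaw":0},{"grip":0.01,"x":0,"y":0.008,"z":-0.0003,"yaw":0},{"grip":0.01,"x":0,"y":0.012,"z":-0.0003,"yaw":0},{"grip":0.01,"x":0,"y":0.016,"z":-0.0003,"yaw":0},{"grip":0.01,"x":0,"y":0.02,"z":-0.0003,"yaw":0}]' | grep -E "pos|force: \["
python3 -m crank '[{"grip":0.01,"x":0,"y":0.004,"z":0,"yaw":0},{"grip":0.01,"x":0,"y":0.008,"z":0,"yaw":0},{"grip":0.01,"x":0,"y":0.012,"z":0,"yaw":0},{"grip":0.01,"x":0,"y":0.016,"z":0,"yaw":0},{"grip":0.01,"x":0,"y":0.02,"z":0,"yaw":0}]' | grep -E "pos|force: \["
python3 -m crank '[{"grip":0.01,"x":0,"y":0.004,"z":0,"yaw":0},{"grip":0.01,"x":0,"y":0.008,"z":0,"yaw":0},{"grip":0.01,"x":0,"y":0.012,"z":0,"yaw":0},{"grip":0.01,"x":0,"y":0.016,"z":0,"yaw":0},{"grip":0.01,"x":0,"y":0.02,"z":0,"yaw":0}]' | grep -E "pos|force: \["
python3 go.py 638.4,13.9,152,73.5
```

```text
ee_pos: [596.7, 27.2, 152.0]
force: [-5.4, 1.9, 8.8]
ee_pos: [616.0, 21.5, 152.1]
force: [-5.5, 1.5, 8.1]
ee_pos: [634.8, 16.0, 152.1]
force: [-6.3, 1.4, 8.1]
t 8.53 p [634.8  16.  152.1] r [-1.798e+02 -2.000e-02  7.348e+01] F [-6.3  1.4  8.1] M [ 0.15  1.43 -0.08] w 21.9 gf 40.0 q6 17
  -> (638.4, 13.9, 152.0, 73.5) x -0.0010 y 0.0041 z 0.0000 yaw -0.0004 rows 1
```

```bash
python3 -m crank '[{"grip":0.01,"x":0,"y":0.004,"z":0,"yaw":0},{"grip":0.01,"x":0,"y":0.008,"z":0,"yaw":0},{"grip":0.01,"x":0,"y":0.012,"z":0,"yaw":0},{"grip":0.01,"x":0,"y":0.015,"z":0,"yaw":0},{"grip":0.01,"x":0,"y":0.015,"z":0,"yaw":0}]' | grep -E "pos|force: \["
python3 -m crank '[{"grip":0.01,"x":0,"y":0,"z":-0.01,"yaw":0},{"grip":0.01,"x":0,"y":0,"z":-0.03,"yaw":0},{"grip":0.01,"x":0,"y":0,"z":-0.05,"yaw":0},{"grip":0.01,"x":0,"y":0,"z":-0.05,"yaw":0},{"grip":0.01,"x":0,"y":0,"z":-0.05,"yaw":0}]' | grep -E "pos|force: \["
python3 go.py 446,222,120,95
```

```text
ee_pos: [649.6, 11.6, 152.0]
force: [-6.0, 1.5, 7.0]
ee_pos: [651.4, 11.1, 201.4]
force: [0.3, 0.3, -3.4]
t 9.37 p [651.4  11.1 201.4] r [ 1.7985e+02 -4.0000e-02  7.3500e+01] F [ 0.3  0.3 -3.4] M [-0.12  0.16 -0.01] w 22.0 gf 40.0 q6 16
  -> (446.0, 222.0, 120.0, 95.0) x 0.1438 y -0.2571 z 0.0809 yaw -0.3753 rows 8
```

```bash
python3 -m crank '[{"grip":0.01,"x":0.016,"y":-0.028,"z":0,"yaw":0},{"grip":0.01,"x":0.032,"y":-0.056,"z":0,"yaw":0},{"grip":0.01,"x":0.048,"y":-0.084,"z":0,"yaw":0},{"grip":0.01,"x":0.064,"y":-0.112,"z":0,"yaw":0},{"grip":0.01,"x":0.078,"y":-0.14,"z":0,"yaw":0}]' | grep -E "pos|force: \["
python3 -m crank '[{"grip":0.01,"x":0.016,"y":-0.028,"z":0,"yaw":-0.08},{"grip":0.01,"x":0.032,"y":-0.056,"z":0,"yaw":-0.16},{"grip":0.01,"x":0.048,"y":-0.084,"z":0.01,"yaw":-0.24},{"grip":0.01,"x":0.06,"y":-0.105,"z":0.03,"yaw":-0.32},{"grip":0.01,"x":0.066,"y":-0.117,"z":0.05,"yaw":-0.375}]' | grep -E "pos|force: \["
python3 -m crank '[{"grip":0.01,"x":0,"y":0,"z":0.03,"yaw":0},{"grip":0.01,"x":0,"y":0,"z":0.06,"yaw":0},{"grip":0.01,"x":0,"y":0,"z":0.07,"yaw":0},{"grip":0.01,"x":0,"y":0,"z":0.07,"yaw":0},{"grip":0.01,"x":0,"y":0,"z":0.07,"yaw":0}]' | grep -E "pos|force: \["
python3 go.py 446,222,42,95
```

```text
ee_pos: [536.6, 126.5, 198.7]
force: [0.9, 0.4, -3.2]
ee_pos: [442.6, 223.7, 149.3]
force: [-0.2, 0.1, -2.8]
ee_pos: [445.2, 222.1, 80.5]
force: [-0.2, -0.3, -3.4]
t 10.62 p [445.2 222.1  80.5] r [-1.7994e+02  2.0000e-02  9.4970e+01] F [-0.2 -0.3 -3.4] M [-0.06  0.03 -0.  ] w 22.1 gf 40.0 q6 20
  -> (446.0, 222.0, 42.0, 95.0) x -0.0001 y 0.0008 z 0.0385 yaw -0.0006 rows 1
```

```bash
python3 -m crank '[{"grip":0.01,"x":0,"y":0,"z":0.01,"yaw":0},{"grip":0.01,"x":0,"y":0,"z":0.02,"yaw":0},{"grip":0.01,"x":0,"y":0,"z":0.028,"yaw":0},{"grip":0.01,"x":0,"y":0,"z":0.034,"yaw":0},{"grip":0.01,"x":0,"y":0,"z":0.036,"yaw":0}]' | grep -E "pos|force: \["
python3 -m crank '[{"grip":0.01,"x":0,"y":0,"z":0.001,"yaw":0},{"grip":0.01,"x":0,"y":0,"z":0.002,"yaw":0},{"grip":0.01,"x":0,"y":0,"z":0.003,"yaw":0},{"grip":0.01,"x":0,"y":0,"z":0.003,"yaw":0},{"grip":0.01,"x":0,"y":0,"z":0.003,"yaw":0}]' | grep -E "pos|force: \["
python3 go.py
```

```text
ee_pos: [444.6, 221.9, 43.7]
force: [0.1, 0.1, -2.4]
ee_pos: [445.4, 222.4, 42.1]
force: [0.1, 0.5, -1.7]
t 11.45 p [445.4 222.4  42.1] r [ 1.7995e+02 -2.0000e-02  9.4990e+01] F [ 0.1  0.5 -1.7] M [-0.15  0.11  0.02] w 22.0 gf 40.0 q6 20
```

```bash
python3 -m crank '[{"grip":0.01,"x":0,"y":0,"z":0.001,"yaw":0},{"grip":0.01,"x":0,"y":0,"z":0.001,"yaw":0},{"grip":0.06,"x":0,"y":0,"z":0.001,"yaw":0},{"grip":0.06,"x":0,"y":0,"z":0.001,"yaw":0},{"grip":0.06,"x":0,"y":0,"z":0.001,"yaw":0}]' | grep -E "pos|force|width"
python3 -m crank '[{"grip":0.06,"x":0,"y":0,"z":0,"yaw":0},{"grip":0.06,"x":0,"y":0,"z":-0.03,"yaw":0},{"grip":0.06,"x":0,"y":0,"z":-0.06,"yaw":0},{"grip":0.06,"x":0,"y":0,"z":-0.1,"yaw":0},{"grip":0.06,"x":0,"y":0,"z":-0.1,"yaw":0}]' | grep -E "pos|force|width"
python3 - <<'E'
from h import *
im=grab_frame("top"); cv2.imwrite("pics/t3.png",im[:,:,::-1]); crop("top",150,110,200,190,3,"t3c",im)
E
python3 go.py 590,283,120,95
```

```text
ee_pos: [445.4, 222.4, 41.0]
force: [-0.1, -0.4, -0.1]
gripper_width: 38.9
gripper_force: 0.0
ee_pos: [449.3, 224.2, 147.3]
force: [2.1, 0.3, 0.4]
gripper_width: 59.6
gripper_force: 0.0
t 12.33 p [447.8 223.5 144.5] r [179.5   -0.19  94.98] F [-0.8 -0.2 -0.3] M [-0.1   0.07 -0.01] w 60.1 gf 0.0 q6 20
  -> (590.0, 283.0, 120.0, 95.0) x 0.0468 y 0.1466 z 0.0260 yaw -0.0003 rows 4
```

View pics/t3c.png

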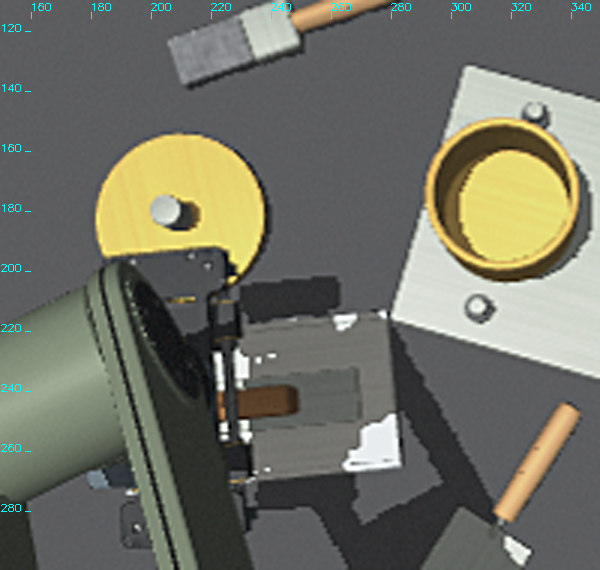

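Float lies in the tray (bar end at ~(268,245)), and the cover has not moved (knob at (204,180)). Now the cover.

```bash
python3 -m crank '[{"grip":0.06,"x":0.01,"y":0.036,"z":0,"yaw":0},{"grip":0.06,"x":0.022,"y":0.072,"z":0,"yaw":0},{"grip":0.06,"x":0.034,"y":0.108,"z":0,"yaw":0},{"grip":0.06,"x":0.047,"y":0.144,"z":0.01,"yaw":0},{"grip":0.06,"x":0.047,"y":0.147,"z":0.03,"yaw":0}]' | grep -E "pos"
python3 -m crank '[{"grip":0.06,"x":0,"y":0,"z":0,"yaw":0},{"grip":0.06,"x":0,"y":0,"z":0,"yaw":0},{"grip":0.06,"x":0,"y":0,"z":0,"yaw":0},{"grip":0.06,"x":0,"y":0,"z":0,"yaw":0},{"grip":0.06,"x":0,"y":0,"z":0,"yaw":0}]' | grep -E "pos"
python3 go.py 590,283.3,38,95
```

```text
ee_pos: [594.8, 285.1, 111.1]
ee_pos: [587.2, 281.7, 112.1]
t 13.17 p [587.2 281.7 112.1] r [ 1.7992e+02 -3.0000e-02  9.4990e+01] F [-0.8  0.2  1.2] M [-0.08  0.06 -0.  ] w 60.0 gf 0.0 q6 20
  -> (590.0, 283.3, 38.0, 95.0) x 0.0013 y 0.0028 z 0.0741 yaw -0.0002 rows 2
```

```bash
python3 -m crank '[{"grip":0.06,"x":0.0013,"y":0.0028,"z":0.02,"yaw":0},{"grip":0.06,"x":0.0013,"y":0.0028,"z":0.04,"yaw":0},{"grip":0.06,"x":0.0013,"y":0.0028,"z":0.06,"yaw":0},{"grip":0.06,"x":0.0013,"y":0.0028,"z":0.07,"yaw":0},{"grip":0.06,"x":0.0013,"y":0.0028,"z":0.074,"yaw":0}]' | grep -E "pos"
python3 -m crank '[{"grip":0.06,"x":0,"y":0,"z":0,"yaw":0},{"grip":0.01,"x":0,"y":0,"z":0,"yaw":0},{"grip":0.01,"x":0,"y":0,"z":0,"yaw":0},{"grip":0.01,"x":0,"y":0,"z":0,"yaw":0},{"grip":0.01,"x":0,"y":0,"z":0,"yaw":0}]' 40 | grep -E "pos|width|force"
python3 -m crank '[{"grip":0.01,"x":0,"y":0,"z":0,"yaw":0},{"grip":0.01,"x":0,"y":0,"z":0,"yaw":0},{"grip":0.01,"x":0,"y":0,"z":0,"yaw":0},{"grip":0.01,"x":0,"y":0,"z":0,"yaw":0},{"grip":0.01,"x":0,"y":0,"z":0,"yaw":0}]' 40 | grep -E "pos|width|force"
python3 go.py
```

```text
ee_pos: [589.1, 282.9, 35.7]
ee_pos: [590.7, 283.6, 37.8]
force: [0.6, 0.1, -0.2]
gripper_width: 36.1
gripper_force: 0.0
ee_pos: [590.6, 283.5, 37.2]
force: [0.2, -0.9, 3.6]
gripper_width: 23.2
gripper_force: 40.0
t 14.42 p [590.6 283.5  37.2] r [ 1.7994e+02 -2.0000e-02  9.4980e+01] F [ 0.2 -0.9  3.6] M [-0.11  0.02  0.07] w 23.2 gf 40.0 q6 20
```

```bash
python3 -m crank '[{"grip":0.01,"x":0,"y":0,"z":-0.01,"yaw":0},{"grip":0.01,"x":0,"y":0,"z":-0.04,"yaw":0},{"grip":0.01,"x":0,"y":0,"z":-0.075,"yaw":0},{"grip":0.01,"x":0,"y":0,"z":-0.11,"yaw":0},{"grip":0.01,"x":0,"y":0,"z":-0.13,"yaw":0}]' 50 | grep -E "pos|width|force"
python3 go.py 590.5,28.1,160,95
```

```text
ee_pos: [590.7, 283.7, 170.3]
force: [0.4, -0.1, -4.0]
gripper_width: 22.8
gripper_force: 50.0
t 14.83 p [590.7 283.7 170.3] r [ 1.7983e+02 -8.0000e-02  9.4990e+01] F [ 0.4 -0.1 -4. ] M [-0.02 -0.06 -0.01] w 22.8 gf 50.0 q6 20
  -> (590.5, 28.1, 160.0, 95.0) x -0.2547 y -0.0225 z 0.0099 yaw -0.0002 rows 7
```

```bash
python3 -m crank '[{"grip":0.01,"x":-0.028,"y":-0.002,"z":0,"yaw":0},{"grip":0.01,"x":-0.058,"y":-0.005,"z":0,"yaw":0},{"grip":0.01,"x":-0.09,"y":-0.008,"z":0,"yaw":0},{"grip":0.01,"x":-0.122,"y":-0.011,"z":0,"yaw":0},{"grip":0.01,"x":-0.155,"y":-0.014,"z":0,"yaw":0}]' | grep -E "pos"
python3 -m crank '[{"grip":0.01,"x":-0.028,"y":-0.002,"z":0,"yaw":0},{"grip":0.01,"x":-0.05,"y":-0.004,"z":0,"yaw":0},{"grip":0.01,"x":-0.075,"y":-0.006,"z":0,"yaw":0},{"grip":0.01,"x":-0.09,"y":-0.008,"z":0,"yaw":0},{"grip":0.01,"x":-0.1,"y":-0.0085,"z":0,"yaw":0}]' | grep -E "pos"
python3 -m crank '[{"grip":0.01,"x":0,"y":0,"z":0,"yaw":0},{"grip":0.01,"x":0,"y":0,"z":0,"yaw":0},{"grip":0.01,"x":0,"y":0,"z":0,"yaw":0},{"grip":0.01,"x":0,"y":0,"z":0,"yaw":0},{"grip":0.01,"x":0,"y":0,"z":0,"yaw":0}]' | grep -E "pos"
python3 - <<'E'
from h import *
crop("side",240,60,170,140,4,"s4")
E
python3 go.py 590.5,28.1,150,95 590.5,28.1,142,95
```

```text
ee_pos: [588.3, 126.4, 166.0]
ee_pos: [588.6, 25.5, 166.1]
ee_pos: [589.9, 28.4, 166.7]
t 16.13 p [589.9  28.3 166.7] r [-1.7999e+02 -2.0000e-02  9.5050e+01] F [-0.3  0.6 -4.9] M [-0.03  0.05 -0.01] w 23.6 gf 50.0 q6 -3
  -> (590.5, 28.1, 150.0, 95.0) x -0.0003 y 0.0006 z 0.0167 yaw 0.0009 rows 1
  -> (590.5, 28.1, 142.0, 95.0) x -0.0003 y 0.0006 z 0.0247 yaw 0.0009 rows 1
```

View pics/s4.png

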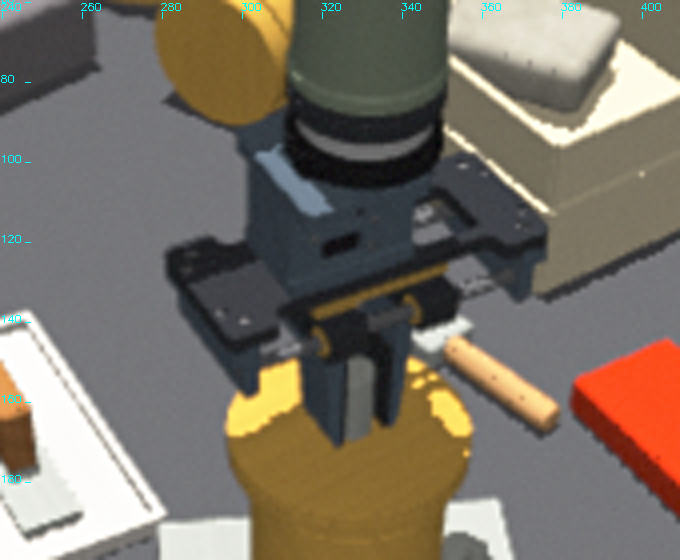

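Cover is held level above the mould and centred in the view (cover 296–357, mould 302–350). Lowering with force checks.

```bash
python3 -m crank '[{"grip":0.01,"x":0,"y":0.0005,"z":0.003,"yaw":0},{"grip":0.01,"x":0,"y":0.0005,"z":0.006,"yaw":0},{"grip":0.01,"x":0,"y":0.0005,"z":0.009,"yaw":0},{"grip":0.01,"x":0,"y":0.0005,"z":0.012,"yaw":0},{"grip":0.01,"x":0,"y":0.0005,"z":0.012,"yaw":0}]' | grep -E "pos|force: \["
python3 -m crank '[{"grip":0.01,"x":0,"y":0,"z":0.001,"yaw":0},{"grip":0.01,"x":0,"y":0,"z":0.002,"yaw":0},{"grip":0.01,"x":0,"y":0,"z":0.003,"yaw":0},{"grip":0.01,"x":0,"y":0,"z":0.004,"yaw":0},{"grip":0.01,"x":0,"y":0,"z":0.005,"yaw":0}]' | grep -E "pos|force: \["
python3 go.py 590.5,28.1,142,95
```

```text
ee_pos: [589.8, 27.4, 153.7]
force: [0.4, -0.5, -4.1]
ee_pos: [590.5, 27.4, 149.7]
force: [-0.2, -0.2, -4.3]
t 16.97 p [590.5  27.4 149.7] r [179.99  -0.    94.98] F [-0.2 -0.2 -4.3] M [-0.07  0.03 -0.  ] w 23.1 gf 50.0 q6 -3
  -> (590.5, 28.1, 142.0, 95.0) x 0.0007 y 0.0001 z 0.0077 yaw -0.0003 rows 1
```

Below rim contact height with no force: the skirt is over the rim.

```bash
python3 -m crank '[{"grip":0.01,"x":0,"y":0,"z":0.001,"yaw":0},{"grip":0.01,"x":0,"y":0,"z":0.002,"yaw":0},{"grip":0.01,"x":0,"y":0,"z":0.003,"yaw":0},{"grip":0.01,"x":0,"y":0,"z":0.004,"yaw":0},{"grip":0.01,"x":0,"y":0,"z":0.005,"yaw":0}]' | grep -E "pos|force: \["
python3 -m crank '[{"grip":0.01,"x":0,"y":0,"z":0.001,"yaw":0},{"grip":0.01,"x":0,"y":0,"z":0.002,"yaw":0},{"grip":0.01,"x":0,"y":0,"z":0.002,"yaw":0},{"grip":0.01,"x":0,"y":0,"z":0.002,"yaw":0},{"grip":0.01,"x":0,"y":0,"z":0.002,"yaw":0}]' | grep -E "pos|force: \["
python3 go.py 590.5,28.1,142,95
```

```text
ee_pos: [590.4, 27.4, 144.7]
force: [-0.6, 0.3, -4.6]
ee_pos: [590.5, 27.4, 142.8]
force: [-0.1, -0.3, -4.7]
t 17.8 p [590.5  27.4 142.8] r [ 1.7999e+02 -1.0000e-02  9.4980e+01] F [-0.1 -0.3 -4.7] M [-0.11  0.06  0.02] w 23.7 gf 50.0 q6 -3
  -> (590.5, 28.1, 142.0, 95.0) x 0.0007 y 0.0001 z 0.0008 yaw -0.0003 rows 1
```

```bash
python3 -m crank '[{"grip":0.01,"x":0,"y":0,"z":0.0005,"yaw":0},{"grip":0.01,"x":0,"y":0,"z":0.001,"yaw":0},{"grip":0.01,"x":0,"y":0,"z":0.0015,"yaw":0},{"grip":0.01,"x":0,"y":0,"z":0.0015,"yaw":0},{"grip":0.01,"x":0,"y":0,"z":0.0015,"yaw":0}]' | grep -E "pos|force: \["
python3 -m crank '[{"grip":0.06,"x":0,"y":0,"z":0,"yaw":0},{"grip":0.06,"x":0,"y":0,"z":0,"yaw":0},{"grip":0.06,"x":0,"y":0,"z":0,"yaw":0},{"grip":0.06,"x":0,"y":0,"z":0,"yaw":0},{"grip":0.06,"x":0,"y":0,"z":0,"yaw":0}]' | grep -E "pos|force|width"
python3 -m crank '[{"grip":0.06,"x":0,"y":0,"z":-0.01,"yaw":0},{"grip":0.06,"x":0,"y":0,"z":-0.03,"yaw":0},{"grip":0.06,"x":0,"y":0,"z":-0.06,"yaw":0},{"grip":0.06,"x":0,"y":0,"z":-0.08,"yaw":0},{"grip":0.06,"x":0,"y":0,"z":-0.08,"yaw":0}]' | grep -E "pos|force|width"
python3 go.py 510,-277,210,97.5
```

```text
ee_pos: [590.6, 27.4, 142.1]
force: [-1.7, -0.2, 3.2]
ee_pos: [590.6, 27.4, 141.1]
force: [-0.4, 1.0, 0.2]
gripper_width: 53.6
gripper_force: 0.0
ee_pos: [593.2, 27.5, 227.0]
force: [0.2, 0.5, 0.1]
gripper_width: 59.8
gripper_force: 0.0
t 19.05 p [593.2  27.5 227. ] r [1.794e+02 3.000e-02 9.498e+01] F [0.2 0.5 0.1] M [-0.04  0.01 -0.  ] w 59.8 gf 0.0 q6 -3
  -> (510.0, -277.0, 210.0, 97.5) x -0.2961 y -0.1095 z 0.0160 yaw -0.0439 rows 8
```

```bash
python3 -m crank '[{"grip":0.08,"x":-0.03,"y":-0.011,"z":0,"yaw":0},{"grip":0.08,"x":-0.06,"y":-0.022,"z":0,"yaw":0},{"grip":0.08,"x":-0.095,"y":-0.035,"z":0,"yaw":0},{"grip":0.08,"x":-0.13,"y":-0.048,"z":0,"yaw":0},{"grip":0.08,"x":-0.15,"y":-0.055,"z":0,"yaw":0}]' | grep pos
python3 -m crank '[{"grip":0.08,"x":-0.03,"y":-0.011,"z":0,"yaw":0.12},{"grip":0.08,"x":-0.06,"y":-0.022,"z":0,"yaw":0.24},{"grip":0.08,"x":-0.095,"y":-0.035,"z":0,"yaw":0.36},{"grip":0.08,"x":-0.13,"y":-0.048,"z":0,"yaw":0.48},{"grip":0.08,"x":-0.146,"y":-0.055,"z":0,"yaw":0.6}]' | grep pos
python3 -m crank '[{"grip":0.08,"x":0,"y":0,"z":0,"yaw":0.6},{"grip":0.08,"x":0,"y":0,"z":0,"yaw":0.6},{"grip":0.08,"x":0,"y":0,"z":0,"yaw":0.6},{"grip":0.08,"x":0,"y":0,"z":0,"yaw":0.6},{"grip":0.08,"x":0,"y":0,"z":0,"yaw":0.6}]' | grep pos
python3 -m crank '[{"grip":0.08,"x":0,"y":0,"z":0,"yaw":0.327},{"grip":0.08,"x":0,"y":0,"z":0,"yaw":0.327},{"grip":0.08,"x":0,"y":0,"z":0,"yaw":0.327},{"grip":0.08,"x":0,"y":0,"z":0,"yaw":0.327},{"grip":0.08,"x":0,"y":0,"z":0,"yaw":0.327}]' | grep pos
python3 go.py 510,-277,97,7.5
python3 - <<'E'
from h import *
T=lambda x,y:(280+x/3.6-.5,125+y/3.6-.5)
S=lambda x,y:(200+x/2.1-.5,110+y/2.1-.5)
for a,b in(((335,358),(218,283)),((355,288),(263,279)),((374,217),(309,274)),((394,148),(353,271))):
    print(tri(T(*a),S(*b)).round(1),atz("top",T(*a),72).round(1),atz("side",S(*b),72).round(1))
E
```

```text
ee_pos: [547.2, -129.7, 221.1]
ee_pos: [505.2, -280.7, 220.9]
ee_pos: [506.3, -277.0, 220.9]
ee_pos: [506.4, -276.9, 221.0]
t 20.72 p [ 506.4 -276.9  221. ] r [-1.7998e+02  2.0000e-02  7.6200e+00] F [ 0.2 -0.2  1. ] M [-0.07  0.12 -0.04] w 79.9 gf 0.0 q6 53
  -> (510.0, -277.0, 97.0, 7.5) x 0.0036 y 0.0006 z 0.1240 yaw 0.0020 rows 3
[485.5 -91.3  69.3] [484.2 -90.7  72. ] [485.8 -93.4  72. ]
[ 528.  -104.3   70. ] [ 526.8 -103.8   72. ] [ 528.4 -105.9   72. ]
[ 571.8 -117.    71.1] [ 570.4 -116.4   72. ] [ 572.7 -117.9   72. ]
[ 614.2 -130.2   70.5] [ 613.1 -129.7   72. ] [ 614.6 -131.4   72. ]
```

```bash
python3 -m crank '[{"grip":0.08,"x":0.0036,"y":0.0006,"z":0.03,"yaw":0},{"grip":0.08,"x":0.0036,"y":0.0006,"z":0.06,"yaw":0},{"grip":0.08,"x":0.0036,"y":0.0006,"z":0.09,"yaw":0},{"grip":0.08,"x":0.0036,"y":0.0006,"z":0.115,"yaw":0},{"grip":0.08,"x":0.0036,"y":0.0006,"z":0.124,"yaw":0}]' | grep -E "pos|force: \["
python3 -m crank '[{"grip":0.08,"x":0,"y":0,"z":0,"yaw":0},{"grip":0.02,"x":0,"y":0,"z":0,"yaw":0},{"grip":0.02,"x":0,"y":0,"z":0,"yaw":0},{"grip":0.02,"x":0,"y":0,"z":0,"yaw":0},{"grip":0.02,"x":0,"y":0,"z":0,"yaw":0}]' 20 | grep -E "pos|width|force"
python3 -m crank '[{"grip":0.02,"x":0,"y":0,"z":0,"yaw":0},{"grip":0.02,"x":0,"y":0,"z":0,"yaw":0},{"grip":0.02,"x":0,"y":0,"z":0,"yaw":0},{"grip":0.02,"x":0,"y":0,"z":0,"yaw":0},{"grip":0.02,"x":0,"y":0,"z":0,"yaw":0}]' 20 | grep -E "pos|width|force"
python3 go.py
```

```text
ee_pos: [507.9, -275.8, 93.4]
force: [-0.2, -0.0, -0.6]
ee_pos: [511.0, -277.6, 98.8]
force: [-0.1, -0.5, 0.8]
gripper_width: 56.5
gripper_force: 0.0
ee_pos: [510.3, -277.2, 97.5]
force: [-0.1, 0.6, 1.5]
gripper_width: 31.6
gripper_force: 20.0
t 21.97 p [ 510.3 -277.2   97.5] r [ 1.7999e+02 -2.0000e-02  7.5000e+00] F [-0.1  0.6  1.5] M [-0.06  0.27 -0.06] w 31.6 gf 20.0 q6 53
```

```bash
python3 -m crank '[{"grip":0.02,"x":0,"y":0,"z":-0.01,"yaw":0},{"grip":0.02,"x":0,"y":0,"z":-0.04,"yaw":0},{"grip":0.02,"x":0,"y":0,"z":-0.07,"yaw":0},{"grip":0.02,"x":0,"y":0,"z":-0.095,"yaw":0},{"grip":0.02,"x":0,"y":0,"z":-0.1,"yaw":0}]' 30 | grep -E "pos|width|force"
python3 go.py 614.2,-130.2,165,7.5
```

```text
ee_pos: [512.3, -278.3, 202.4]
force: [1.0, 0.4, -1.3]
gripper_width: 31.7
gripper_force: 30.0
t 22.38 p [ 512.3 -278.3  202.4] r [179.7   -0.42   7.5 ] F [ 1.   0.4 -1.3] M [-0.09  0.13  0.02] w 31.7 gf 30.0 q6 53
  -> (614.2, -130.2, 165.0, 7.5) x 0.1201 y -0.1338 z 0.0376 yaw -0.0001 rows 5
```

```bash
python3 -m crank '[{"grip":0.02,"x":0.025,"y":-0.027,"z":0,"yaw":0},{"grip":0.02,"x":0.05,"y":-0.055,"z":0,"yaw":0},{"grip":0.02,"x":0.075,"y":-0.083,"z":0,"yaw":0},{"grip":0.02,"x":0.1,"y":-0.111,"z":0,"yaw":0},{"grip":0.02,"x":0.122,"y":-0.132,"z":0.02,"yaw":0}]' 30 | grep -E "pos|force: \["
python3 -m crank '[{"grip":0.02,"x":0,"y":0,"z":0.01,"yaw":0},{"grip":0.02,"x":0,"y":0,"z":0.014,"yaw":0},{"grip":0.02,"x":0,"y":0,"z":0.014,"yaw":0},{"grip":0.02,"x":0,"y":0,"z":0.014,"yaw":0},{"grip":0.02,"x":0,"y":0,"z":0.014,"yaw":0}]' 30 | grep -E "pos|force: \["
python3 - <<'E'
from h import *
crop("side",270,130,140,140,4,"s5")
E
python3 go.py 614.2,-130.2,152,7.5
```

```text
ee_pos: [616.9, -128.3, 180.2]
force: [0.3, -0.6, -1.4]
ee_pos: [613.6, -131.6, 163.9]
force: [0.4, -0.2, -1.3]
t 23.27 p [ 613.8 -131.6  164.2] r [ 1.7997e+02 -7.0000e-02  7.4000e+00] F [-0.9  0.2 -1.1] M [-0.03  0.09  0.03] w 32.1 gf 30.0 q6 69
  -> (614.2, -130.2, 152.0, 7.5) x 0.0006 y -0.0013 z 0.0122 yaw -0.0018 rows 1
```

View pics/s5.png

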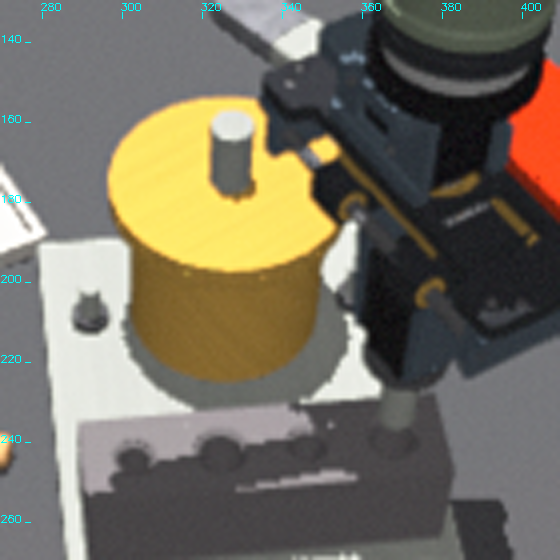

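Cover sits level; the stem tip (369,237) is right above the stout1 mouth (369,240). Descend.

```bash
python3 -m crank '[{"grip":0.02,"x":0.0006,"y":-0.0013,"z":0.004,"yaw":0},{"grip":0.02,"x":0.0006,"y":-0.0013,"z":0.008,"yaw":0},{"grip":0.02,"x":0.0006,"y":-0.0013,"z":0.012,"yaw":0},{"grip":0.02,"x":0.0006,"y":-0.0013,"z":0.012,"yaw":0},{"grip":0.02,"x":0.0006,"y":-0.0013,"z":0.012,"yaw":0}]' | grep -E "pos|force: \["
python3 -m crank '[{"grip":0.02,"x":0,"y":0,"z":0.001,"yaw":0},{"grip":0.02,"x":0,"y":0,"z":0.002,"yaw":0},{"grip":0.02,"x":0,"y":0,"z":0.003,"yaw":0},{"grip":0.02,"x":0,"y":0,"z":0.004,"yaw":0},{"grip":0.02,"x":0,"y":0,"z":0.004,"yaw":0}]' | grep -E "pos|force: \["
python3 -m crank '[{"grip":0.02,"x":0,"y":0,"z":0.001,"yaw":0},{"grip":0.02,"x":0,"y":0,"z":0.002,"yaw":0},{"grip":0.02,"x":0,"y":0,"z":0.003,"yaw":0},{"grip":0.02,"x":0,"y":0,"z":0.003,"yaw":0},{"grip":0.02,"x":0,"y":0,"z":0.003,"yaw":0}]' | grep -E "pos|force: \["
python3 go.py 614.2,-130.2,99,7.5
```

```text
ee_pos: [614.1, -129.0, 150.8]
force: [-0.6, -0.1, -0.5]
ee_pos: [614.3, -128.9, 147.0]
force: [-0.1, -0.3, -1.2]
ee_pos: [614.4, -129.2, 144.2]
force: [0.1, -0.1, -2.1]
t 24.52 p [ 614.4 -129.2  144.2] r [179.98  -0.     7.49] F [ 0.1 -0.1 -2.1] M [-0.28  0.13 -0.01] w 31.9 gf 30.0 q6 70
  -> (614.2, -130.2, 99.0, 7.5) x -0.0004 y 0.0009 z 0.0452 yaw -0.0001 rows 2
```

```bash
python3 -m crank '[{"grip":0.02,"x":-0.0002,"y":0.0008,"z":0.002,"yaw":0},{"grip":0.02,"x":-0.0002,"y":0.0008,"z":0.004,"yaw":0},{"grip":0.02,"x":-0.0002,"y":0.0008,"z":0.006,"yaw":0},{"grip":0.02,"x":-0.0002,"y":0.0008,"z":0.008,"yaw":0},{"grip":0.02,"x":-0.0002,"y":0.0008,"z":0.01,"yaw":0}]' | grep -E "pos|force: \["
python3 -m crank '[{"grip":0.02,"x":0,"y":0,"z":0.002,"yaw":0},{"grip":0.02,"x":0,"y":0,"z":0.004,"yaw":0},{"grip":0.02,"x":0,"y":0,"z":0.006,"yaw":0},{"grip":0.02,"x":0,"y":0,"z":0.008,"yaw":0},{"grip":0.02,"x":0,"y":0,"z":0.01,"yaw":0}]' | grep -E "pos|force: \["
python3 go.py 614.2,-130.2,99,7.5
```

```text
ee_pos: [614.2, -129.7, 133.9]
force: [0.1, 0.2, -1.4]
ee_pos: [614.3, -129.8, 124.0]
force: [-0.7, 0.7, -0.9]
t 25.35 p [ 614.3 -129.8  124. ] r [-180.    -0.     7.5] F [-0.7  0.7 -0.9] M [-0.04  0.17  0.03] w 31.8 gf 30.0 q6 70
  -> (614.2, -130.2, 99.0, 7.5) x -0.0001 y 0.0004 z 0.0250 yaw -0.0000 rows 1
```

```bash
python3 -m crank '[{"grip":0.02,"x":0,"y":0,"z":0.004,"yaw":0},{"grip":0.02,"x":0,"y":0,"z":0.008,"yaw":0},{"grip":0.02,"x":0,"y":0,"z":0.012,"yaw":0},{"grip":0.02,"x":0,"y":0,"z":0.016,"yaw":0},{"grip":0.02,"x":0,"y":0,"z":0.019,"yaw":0}]' | grep -E "pos|force: \["
python3 -m crank '[{"grip":0.02,"x":0,"y":0,"z":0.002,"yaw":0},{"grip":0.02,"x":0,"y":0,"z":0.004,"yaw":0},{"grip":0.02,"x":0,"y":0,"z":0.005,"yaw":0},{"grip":0.02,"x":0,"y":0,"z":0.006,"yaw":0},{"grip":0.02,"x":0,"y":0,"z":0.0065,"yaw":0}]' | grep -E "pos|force: \["
python3 go.py 614.2,-130.2,99,7.5
```

```text
ee_pos: [614.1, -129.7, 104.5]
force: [0.7, 1.1, -1.0]
ee_pos: [614.3, -129.8, 99.5]
force: [-1.0, -0.1, 5.8]
t 26.18 p [ 614.3 -129.8   99.5] r [ 1.80e+02 -2.00e-02  7.49e+00] F [-1.  -0.1  5.8] M [ 0.04  0.64 -0.05] w 31.9 gf 30.0 q6 70
  -> (614.2, -130.2, 99.0, 7.5) x -0.0002 y 0.0004 z 0.0005 yaw -0.0002 rows 1
```

```bash
python3 -m crank '[{"grip":0.06,"x":0,"y":0,"z":0,"yaw":0},{"grip":0.06,"x":0,"y":0,"z":0,"yaw":0},{"grip":0.06,"x":0,"y":0,"z":0,"yaw":0},{"grip":0.06,"x":0,"y":0,"z":0,"yaw":0},{"grip":0.06,"x":0,"y":0,"z":-0.005,"yaw":0}]' | grep -E "pos|force|width"
python3 -m crank '[{"grip":0.06,"x":0,"y":0,"z":-0.03,"yaw":0},{"grip":0.06,"x":0,"y":0,"z":-0.06,"yaw":0},{"grip":0.06,"x":0,"y":0,"z":-0.09,"yaw":0},{"grip":0.06,"x":0,"y":0,"z":-0.11,"yaw":0},{"grip":0.06,"x":0,"y":0,"z":-0.12,"yaw":0}]' | grep -E "pos"
python3 go.py 394.8,-291,200,7.5
```

```text
ee_pos: [613.6, -129.7, 102.9]
force: [0.1, -0.1, -0.1]
gripper_width: 59.7
gripper_force: 0.0
ee_pos: [615.7, -130.1, 227.7]
t 27.02 p [ 615.7 -130.1  227.7] r [179.88  -0.34   7.5 ] F [-0.1  0.3  0.2] M [-0.06  0.12 -0.04] w 60.0 gf 0.0 q6 70
  -> (394.8, -291.0, 200.0, 7.5) x -0.2401 y 0.1306 z 0.0266 yaw -0.0001 rows 7
```

```bash
python3 -m crank '[{"grip":0.07,"x":-0.034,"y":0.018,"z":0,"yaw":0},{"grip":0.07,"x":-0.068,"y":0.037,"z":0,"yaw":0},{"grip":0.07,"x":-0.102,"y":0.056,"z":0,"yaw":0},{"grip":0.07,"x":-0.136,"y":0.074,"z":0,"yaw":0},{"grip":0.07,"x":-0.17,"y":0.093,"z":0,"yaw":0}]' | grep -E "pos"
python3 -m crank '[{"grip":0.07,"x":-0.034,"y":0.018,"z":0,"yaw":0},{"grip":0.07,"x":-0.06,"y":0.034,"z":0,"yaw":0},{"grip":0.07,"x":-0.068,"y":0.0375,"z":0.01,"yaw":0},{"grip":0.07,"x":-0.068,"y":0.0375,"z":0.02,"yaw":0},{"grip":0.07,"x":-0.068,"y":0.0375,"z":0.02,"yaw":0}]' | grep -E "pos"
python3 -m crank '[{"grip":0.07,"x":0,"y":0,"z":0,"yaw":0},{"grip":0.07,"x":0,"y":0,"z":0,"yaw":0},{"grip":0.07,"x":0,"y":0,"z":0,"yaw":0},{"grip":0.07,"x":0,"y":0,"z":0,"yaw":0},{"grip":0.07,"x":0,"y":0,"z":0,"yaw":0}]' | grep -E "pos"
python3 go.py 394.8,-291,97.5,7.5
```

```text
ee_pos: [455.9, -244.5, 223.1]
ee_pos: [394.0, -289.4, 201.4]
ee_pos: [396.0, -290.0, 203.9]
t 28.27 p [ 396.  -290.   203.9] r [ 1.7999e+02 -2.0000e-02  7.5500e+00] F [0.1 0.7 0.6] M [-0.08  0.14 -0.03] w 70.1 gf 0.0 q6 45
  -> (394.8, -291.0, 97.5, 7.5) x -0.0013 y 0.0008 z 0.1064 yaw 0.0009 rows 3
```

```bash
python3 -m crank '[{"grip":0.07,"x":-0.0013,"y":0.0008,"z":0.03,"yaw":0},{"grip":0.07,"x":-0.0013,"y":0.0008,"z":0.06,"yaw":0},{"grip":0.07,"x":-0.0013,"y":0.0008,"z":0.085,"yaw":0},{"grip":0.07,"x":-0.0013,"y":0.0008,"z":0.1,"yaw":0},{"grip":0.07,"x":-0.0013,"y":0.0008,"z":0.106,"yaw":0}]' | grep -E "pos|force: \["
python3 -m crank '[{"grip":0.07,"x":0,"y":0,"z":0,"yaw":0},{"grip":0.02,"x":0,"y":0,"z":0,"yaw":0},{"grip":0.02,"x":0,"y":0,"z":0,"yaw":0},{"grip":0.02,"x":0,"y":0,"z":0,"yaw":0},{"grip":0.02,"x":0,"y":0,"z":0,"yaw":0}]' 20 | grep -E "pos|width|force"
python3 -m crank '[{"grip":0.02,"x":0,"y":0,"z":0,"yaw":0},{"grip":0.02,"x":0,"y":0,"z":0,"yaw":0},{"grip":0.02,"x":0,"y":0,"z":0,"yaw":0},{"grip":0.02,"x":0,"y":0,"z":0,"yaw":0},{"grip":0.02,"x":0,"y":0,"z":0,"yaw":0}]' 30 | grep -E "pos|width|force"
python3 -m crank '[{"grip":0.02,"x":0,"y":0,"z":-0.01,"yaw":0},{"grip":0.02,"x":0,"y":0,"z":-0.035,"yaw":0},{"grip":0.02,"x":0,"y":0,"z":-0.065,"yaw":0},{"grip":0.02,"x":0,"y":0,"z":-0.095,"yaw":0},{"grip":0.02,"x":0,"y":0,"z":-0.12,"yaw":0}]' 30 | grep -E "pos|width|force"
python3 go.py 528,-104.4,165,7.5
```

```text
ee_pos: [393.1, -290.1, 95.5]
force: [-0.1, 0.9, 1.0]
ee_pos: [394.7, -291.6, 98.7]
force: [-0.7, -0.2, 0.5]
gripper_width: 46.6
gripper_force: 0.0
ee_pos: [394.4, -291.4, 98.2]
force: [-0.3, 0.4, 5.2]
gripper_width: 34.0
gripper_force: 30.0
ee_pos: [394.0, -291.1, 219.0]
force: [0.2, -0.5, -1.2]
gripper_width: 32.0
gripper_force: 30.0
t 29.93 p [ 394.  -291.1  219. ] r [-1.80e+02 -1.00e-02  7.49e+00] F [ 0.2 -0.5 -1.2] M [-0.06  0.14  0.01] w 32.0 gf 30.0 q6 45
  -> (528.0, -104.4, 165.0, 7.5) x 0.1571 y -0.1677 z 0.0541 yaw -0.0002 rows 6
```

```bash
python3 -m crank '[{"grip":0.02,"x":0.024,"y":-0.026,"z":0,"yaw":0},{"grip":0.02,"x":0.05,"y":-0.054,"z":0,"yaw":0},{"grip":0.02,"x":0.076,"y":-0.082,"z":0,"yaw":0},{"grip":0.02,"x":0.102,"y":-0.11,"z":0,"yaw":0},{"grip":0.02,"x":0.128,"y":-0.137,"z":0,"yaw":0}]' 30 | grep -E "pos|force: \["
python3 -m crank '[{"grip":0.02,"x":0.02,"y":-0.022,"z":0,"yaw":0},{"grip":0.02,"x":0.029,"y":-0.0305,"z":0.015,"yaw":0},{"grip":0.02,"x":0.029,"y":-0.0305,"z":0.035,"yaw":0},{"grip":0.02,"x":0.029,"y":-0.0305,"z":0.05,"yaw":0},{"grip":0.02,"x":0.029,"y":-0.0305,"z":0.054,"yaw":0}]' 30 | grep -E "pos|force: \["
python3 -m crank '[{"grip":0.02,"x":0,"y":0,"z":0,"yaw":0},{"grip":0.02,"x":0,"y":0,"z":0,"yaw":0},{"grip":0.02,"x":0,"y":0,"z":0,"yaw":0},{"grip":0.02,"x":0,"y":0,"z":0,"yaw":0},{"grip":0.02,"x":0,"y":0,"z":0,"yaw":0}]' 30 | grep -E "pos|width|force"
python3 - <<'E'
from h import *
crop("side",250,150,140,120,4,"s6")
E
python3 go.py 528,-104.4,152,7.5
```

```text
ee_pos: [503.4, -137.0, 217.2]
force: [0.0, -0.6, -1.3]
ee_pos: [526.0, -103.7, 160.4]
force: [-0.2, -0.0, -1.5]
ee_pos: [528.4, -104.9, 164.6]
force: [0.5, -0.1, -2.2]
gripper_width: 32.2
gripper_force: 30.0
t 31.23 p [ 528.2 -104.9  164.5] r [ 1.7998e+02 -8.0000e-02  7.4700e+00] F [-0.1  0.2 -1.7] M [-0.04  0.14 -0.01] w 32.0 gf 30.0 q6 70
  -> (528.0, -104.4, 152.0, 7.5) x -0.0002 y -0.0005 z 0.0125 yaw -0.0005 rows 1
```

View pics/s6.png

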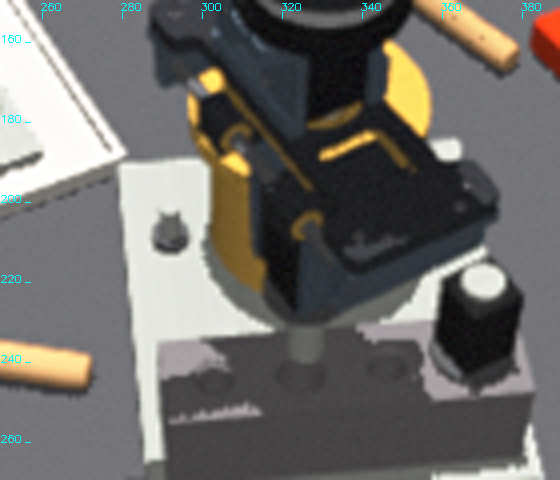

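stout1 is fully home (collar on block). The next stem (326,240) is ~1 px right of the stout0 mouth (325,244); I'll shift ~1 mm to −x and descend.

```bash
python3 -m crank '[{"grip":0.02,"x":-0.001,"y":-0.0007,"z":0.004,"yaw":0},{"grip":0.02,"x":-0.001,"y":-0.0007,"z":0.008,"yaw":0},{"grip":0.02,"x":-0.001,"y":-0.0007,"z":0.012,"yaw":0},{"grip":0.02,"x":-0.001,"y":-0.0007,"z":0.013,"yaw":0},{"grip":0.02,"x":-0.001,"y":-0.0007,"z":0.013,"yaw":0}]' | grep -E "pos|force: \["
python3 -m crank '[{"grip":0.02,"x":0,"y":0,"z":0.001,"yaw":0},{"grip":0.02,"x":0,"y":0,"z":0.002,"yaw":0},{"grip":0.02,"x":0,"y":0,"z":0.003,"yaw":0},{"grip":0.02,"x":0,"y":0,"z":0.004,"yaw":0},{"grip":0.02,"x":0,"y":0,"z":0.004,"yaw":0}]' | grep -E "pos|force: \["
python3 -m crank '[{"grip":0.02,"x":0,"y":0,"z":0.001,"yaw":0},{"grip":0.02,"x":0,"y":0,"z":0.002,"yaw":0},{"grip":0.02,"x":0,"y":0,"z":0.003,"yaw":0},{"grip":0.02,"x":0,"y":0,"z":0.004,"yaw":0},{"grip":0.02,"x":0,"y":0,"z":0.005,"yaw":0}]' | grep -E "pos|force: \["
python3 go.py 527.5,-104.2,100,7.5
```

```text
ee_pos: [526.5, -104.0, 150.0]
force: [-0.9, -0.7, -1.4]
ee_pos: [526.8, -104.0, 146.5]
force: [-0.1, -0.8, -0.8]
ee_pos: [526.9, -104.1, 141.6]
force: [0.7, 0.3, -0.5]
t 32.48 p [ 526.9 -104.1  141.6] r [-179.99   -0.      7.49] F [ 0.7  0.3 -0.5] M [-0.06  0.16  0.03] w 31.9 gf 30.0 q6 70
  -> (527.5, -104.2, 100.0, 7.5) x 0.0006 y 0.0002 z 0.0416 yaw -0.0001 rows 1
```

```bash
python3 -m crank '[{"grip":0.02,"x":0.0003,"y":0,"z":0.003,"yaw":0},{"grip":0.02,"x":0.0003,"y":0,"z":0.006,"yaw":0},{"grip":0.02,"x":0.0003,"y":0,"z":0.009,"yaw":0},{"grip":0.02,"x":0.0003,"y":0,"z":0.012,"yaw":0},{"grip":0.02,"x":0.0003,"y":0,"z":0.015,"yaw":0}]' | grep -E "pos|force: \["
python3 -m crank '[{"grip":0.02,"x":0,"y":0,"z":0.004,"yaw":0},{"grip":0.02,"x":0,"y":0,"z":0.008,"yaw":0},{"grip":0.02,"x":0,"y":0,"z":0.012,"yaw":0},{"grip":0.02,"x":0,"y":0,"z":0.016,"yaw":0},{"grip":0.02,"x":0,"y":0,"z":0.019,"yaw":0}]' | grep -E "pos|force: \["
python3 -m crank '[{"grip":0.02,"x":0,"y":0,"z":0.002,"yaw":0},{"grip":0.02,"x":0,"y":0,"z":0.004,"yaw":0},{"grip":0.02,"x":0,"y":0,"z":0.006,"yaw":0},{"grip":0.02,"x":0,"y":0,"z":0.007,"yaw":0},{"grip":0.02,"x":0,"y":0,"z":0.008,"yaw":0}]' | grep -E "pos|force: \["
python3 go.py
```

```text
ee_pos: [527.1, -104.0, 126.3]
force: [0.7, 0.2, -2.4]
ee_pos: [527.0, -104.0, 107.1]
force: [0.2, -0.5, -1.4]
ee_pos: [527.4, -104.1, 101.8]
force: [-5.3, 1.3, 19.5]
t 33.73 p [ 527.4 -104.1  101.8] r [ 1.7998e+02 -5.0000e-02  7.5000e+00] F [-5.3  1.3 19.5] M [ 0.12  1.56 -0.03] w 31.8 gf 30.0 q6 70
```

```bash
python3 -m crank '[{"grip":0.06,"x":0,"y":0,"z":-0.002,"yaw":0},{"grip":0.06,"x":0,"y":0,"z":-0.002,"yaw":0},{"grip":0.06,"x":0,"y":0,"z":-0.002,"yaw":0},{"grip":0.06,"x":0,"y":0,"z":-0.002,"yaw":0},{"grip":0.06,"x":0,"y":0,"z":-0.005,"yaw":0}]' | grep -E "pos|force|width"
python3 -m crank '[{"grip":0.06,"x":0,"y":0,"z":-0.03,"yaw":0},{"grip":0.06,"x":0,"y":0,"z":-0.06,"yaw":0},{"grip":0.06,"x":0,"y":0,"z":-0.09,"yaw":0},{"grip":0.06,"x":0,"y":0,"z":-0.11,"yaw":0},{"grip":0.06,"x":0,"y":0,"z":-0.12,"yaw":0}]' | grep -E "pos"
python3 go.py 452.3,-283.4,220,7.5
```

```text
ee_pos: [526.7, -104.0, 104.1]
force: [-0.2, 0.6, 0.6]
gripper_width: 59.7
gripper_force: 0.0
ee_pos: [528.5, -104.3, 227.9]
t 34.57 p [ 528.5 -104.3  227.9] r [179.9   -0.29   7.49] F [ 1.1 -0.2 -0.2] M [-0.06  0.11 -0.01] w 60.0 gf 0.0 q6 70
  -> (452.3, -283.4, 220.0, 7.5) x -0.0989 y 0.1676 z 0.0077 yaw -0.0001 rows 5
```

```bash
python3 -m crank '[{"grip":0.06,"x":-0.02,"y":0.034,"z":0,"yaw":0},{"grip":0.06,"x":-0.04,"y":0.068,"z":0,"yaw":0},{"grip":0.06,"x":-0.06,"y":0.102,"z":0,"yaw":0},{"grip":0.06,"x":-0.08,"y":0.135,"z":0,"yaw":0},{"grip":0.06,"x":-0.098,"y":0.1675,"z":0,"yaw":0}]' | grep -E "pos"
python3 -m crank '[{"grip":0.05,"x":0,"y":0,"z":0,"yaw":0},{"grip":0.05,"x":0,"y":0,"z":0,"yaw":0},{"grip":0.05,"x":0,"y":0,"z":0,"yaw":0},{"grip":0.05,"x":0,"y":0,"z":0,"yaw":0},{"grip":0.05,"x":0,"y":0,"z":0,"yaw":0}]' | grep -E "pos"
python3 - <<'E'
from h import *
crop("side",250,150,170,130,4,"s7")
E
python3 go.py 452.3,-283.4,105,7.5
```

```text
ee_pos: [450.3, -284.1, 223.9]
ee_pos: [452.3, -281.7, 224.5]
t 35.45 p [ 452.3 -281.8  224.6] r [-1.7998e+02  1.0000e-02  7.6000e+00] F [ 0.4  0.1 -0. ] M [0.01 0.16 0.02] w 50.3 gf 0.0 q6 49
  -> (452.3, -283.4, 105.0, 7.5) x -0.0002 y 0.0017 z 0.1196 yaw 0.0018 rows 3
```

View pics/s7.png

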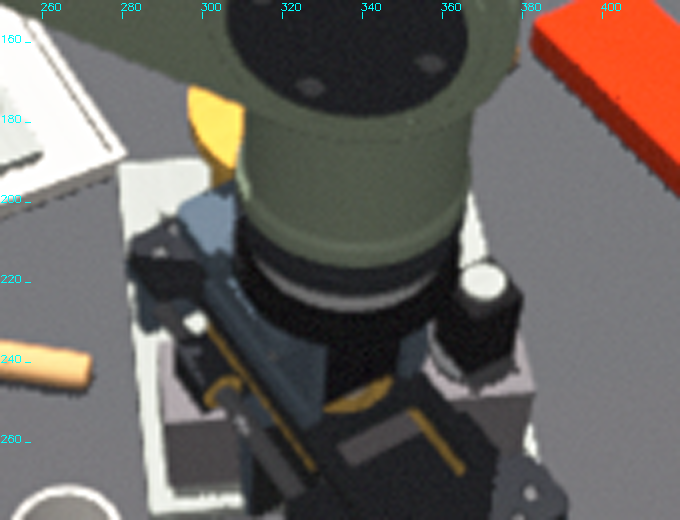

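Arm blocks stout0; it will show later. Grasp the slim probe.

```bash
python3 -m crank '[{"grip":0.05,"x":0,"y":0.0016,"z":0.03,"yaw":0},{"grip":0.05,"x":0,"y":0.0016,"z":0.06,"yaw":0},{"grip":0.05,"x":0,"y":0.0016,"z":0.09,"yaw":0},{"grip":0.05,"x":0,"y":0.0016,"z":0.11,"yaw":0},{"grip":0.05,"x":0,"y":0.0016,"z":0.119,"yaw":0}]' | grep -E "pos|force: \["
python3 -m crank '[{"grip":0.05,"x":0,"y":0,"z":0,"yaw":0},{"grip":0.05,"x":0,"y":0,"z":0,"yaw":0},{"grip":0.008,"x":0,"y":0,"z":0,"yaw":0},{"grip":0.008,"x":0,"y":0,"z":0,"yaw":0},{"grip":0.008,"x":0,"y":0,"z":0,"yaw":0}]' 20 | grep -E "pos|width|force"
python3 -m crank '[{"grip":0.008,"x":0,"y":0,"z":0,"yaw":0},{"grip":0.008,"x":0,"y":0,"z":0,"yaw":0},{"grip":0.008,"x":0,"y":0,"z":0,"yaw":0},{"grip":0.008,"x":0,"y":0,"z":0,"yaw":0},{"grip":0.008,"x":0,"y":0,"z":0,"yaw":0}]' 25 | grep -E "pos|width|force"
python3 -m crank '[{"grip":0.008,"x":0,"y":0,"z":-0.01,"yaw":0},{"grip":0.008,"x":0,"y":0,"z":-0.035,"yaw":0},{"grip":0.008,"x":0,"y":0,"z":-0.065,"yaw":0},{"grip":0.008,"x":0,"y":0,"z":-0.095,"yaw":0},{"grip":0.008,"x":0,"y":0,"z":-0.115,"yaw":0}]' 25 | grep -E "pos|width|force"
python3 go.py 485,-91.6,172,7.5
```

```text
ee_pos: [450.9, -282.5, 102.8]
force: [-0.6, -0.2, -0.1]
ee_pos: [452.8, -284.9, 107.0]
force: [0.1, 0.1, -0.3]
gripper_width: 33.2
gripper_force: 0.0
ee_pos: [452.3, -284.7, 106.3]
force: [-0.3, -0.2, 5.0]
gripper_width: 19.8
gripper_force: 25.0
ee_pos: [452.6, -284.9, 223.7]
force: [0.5, -1.0, -1.1]
gripper_width: 19.7
gripper_force: 25.0
t 37.12 p [ 452.6 -284.9  223.7] r [ 1.7989e+02 -1.3000e-01  7.4900e+00] F [ 0.5 -1.  -1.1] M [-0.08  0.12 -0.01] w 19.7 gf 25.0 q6 49
  -> (485.0, -91.6, 172.0, 7.5) x 0.0572 y -0.1875 z 0.0515 yaw -0.0001 rows 5
```

```bash
python3 -m crank '[{"grip":0.008,"x":0.01,"y":-0.036,"z":0,"yaw":0},{"grip":0.008,"x":0.022,"y":-0.074,"z":0,"yaw":0},{"grip":0.008,"x":0.034,"y":-0.112,"z":0,"yaw":0},{"grip":0.008,"x":0.046,"y":-0.15,"z":0,"yaw":0},{"grip":0.008,"x":0.057,"y":-0.1875,"z":0,"yaw":0}]' 25 | grep -E "pos|width"
python3 -m crank '[{"grip":0.008,"x":0,"y":0,"z":0.01,"yaw":0},{"grip":0.008,"x":0,"y":0,"z":0.03,"yaw":0},{"grip":0.008,"x":0,"y":0,"z":0.045,"yaw":0},{"grip":0.008,"x":0,"y":0,"z":0.05,"yaw":0},{"grip":0.008,"x":0,"y":0,"z":0.05,"yaw":0}]' 25 | grep -E "pos|width"
python3 -m crank '[{"grip":0.008,"x":0,"y":0,"z":0,"yaw":0},{"grip":0.008,"x":0,"y":0,"z":0,"yaw":0},{"grip":0.008,"x":0,"y":0,"z":0,"yaw":0},{"grip":0.008,"x":0,"y":0,"z":0,"yaw":0},{"grip":0.008,"x":0,"y":0,"z":0,"yaw":0}]' 25 | grep -E "pos|width|force"
python3 - <<'E'
from h import *
a=grab_frame("side"); b=grab_frame("top")
crop("side",255,175,125,100,6,"s8",a); cv2.imwrite("pics/t8.png",b[:,:,::-1])
print(proj("side",[[485,-91.6,92],[485,-91.6,142],[485,-91.6,72]]).round(1).tolist())
E
python3 go.py 485,-91.6,160,7.5
```

```text
ee_pos: [483.9, -89.4, 221.0]
gripper_width: 19.7
ee_pos: [483.1, -91.2, 169.5]
gripper_width: 19.7
ee_pos: [484.4, -91.4, 171.3]
force: [0.5, -0.8, -0.4]
gripper_width: 19.8
gripper_force: 25.0
[[302.6, 237.8], [302.6, 222.2], [302.6, 243.7]]
t 38.47 p [484.2 -91.3 171. ] r [ 1.7999e+02 -3.0000e-02  7.4900e+00] F [-0.4  0.2 -0.7] M [-0.07  0.2  -0.03] w 20.0 gf 25.0 q6 70
  -> (485.0, -91.6, 160.0, 7.5) x 0.0007 y 0.0004 z 0.0110 yaw -0.0003 rows 1
```

View pics/s8.png

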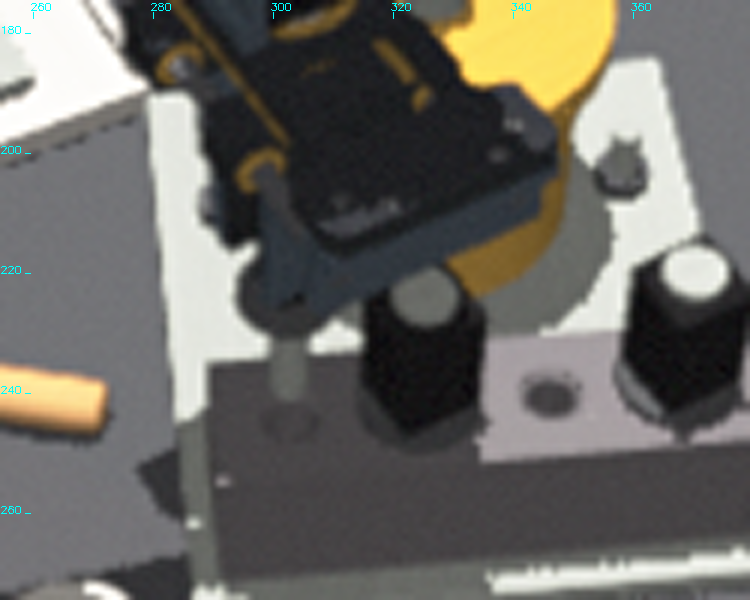

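Both stout probes are home; the slim stem (303,241) stands straight above slim0 (303,245). Descend.

```bash
python3 -m crank '[{"grip":0.008,"x":0.0004,"y":0.0002,"z":0.004,"yaw":0},{"grip":0.008,"x":0.0004,"y":0.0002,"z":0.008,"yaw":0},{"grip":0.008,"x":0.0004,"y":0.0002,"z":0.011,"yaw":0},{"grip":0.008,"x":0.0004,"y":0.0002,"z":0.012,"yaw":0},{"grip":0.008,"x":0.0004,"y":0.0002,"z":0.012,"yaw":0}]' | grep -E "pos|force: \["
python3 -m crank '[{"grip":0.008,"x":0,"y":0,"z":0.001,"yaw":0},{"grip":0.008,"x":0,"y":0,"z":0.002,"yaw":0},{"grip":0.008,"x":0,"y":0,"z":0.003,"yaw":0},{"grip":0.008,"x":0,"y":0,"z":0.003,"yaw":0},{"grip":0.008,"x":0,"y":0,"z":0.003,"yaw":0}]' | grep -E "pos|force: \["
python3 -m crank '[{"grip":0.008,"x":0,"y":0,"z":0.001,"yaw":0},{"grip":0.008,"x":0,"y":0,"z":0.002,"yaw":0},{"grip":0.008,"x":0,"y":0,"z":0.003,"yaw":0},{"grip":0.008,"x":0,"y":0,"z":0.003,"yaw":0},{"grip":0.008,"x":0,"y":0,"z":0.003,"yaw":0}]' | grep -E "pos|force: \["
python3 go.py 485,-91.6,108,7.5
```

```text
ee_pos: [484.2, -91.2, 158.1]
force: [-0.0, 0.2, -0.3]
ee_pos: [484.6, -91.3, 155.7]
force: [0.8, -0.9, 0.1]
ee_pos: [484.5, -91.3, 152.6]
force: [-0.5, 0.2, -1.1]
t 39.72 p [484.5 -91.3 152.6] r [-1.7999e+02  1.0000e-02  7.4900e+00] F [-0.5  0.2 -1.1] M [-0.08  0.1  -0.01] w 19.6 gf 25.0 q6 70
  -> (485.0, -91.6, 108.0, 7.5) x 0.0005 y 0.0004 z 0.0446 yaw -0.0001 rows 2
```

```bash
python3 -m crank '[{"grip":0.008,"x":0,"y":0,"z":0.002,"yaw":0},{"grip":0.008,"x":0,"y":0,"z":0.004,"yaw":0},{"grip":0.008,"x":0,"y":0,"z":0.006,"yaw":0},{"grip":0.008,"x":0,"y":0,"z":0.008,"yaw":0},{"grip":0.008,"x":0,"y":0,"z":0.01,"yaw":0}]' | grep -E "pos|force: \["
python3 -m crank '[{"grip":0.008,"x":0,"y":0,"z":0.003,"yaw":0},{"grip":0.008,"x":0,"y":0,"z":0.006,"yaw":0},{"grip":0.008,"x":0,"y":0,"z":0.009,"yaw":0},{"grip":0.008,"x":0,"y":0,"z":0.012,"yaw":0},{"grip":0.008,"x":0,"y":0,"z":0.015,"yaw":0}]' | grep -E "pos|force: \["
python3 go.py 485,-91.6,108,7.5
```

```text
ee_pos: [484.5, -91.3, 142.4]
force: [-0.1, -0.3, -0.8]
ee_pos: [484.5, -91.3, 127.4]
force: [0.1, -0.1, -0.2]
t 40.55 p [484.5 -91.3 127.4] r [-179.99    0.      7.49] F [ 0.1 -0.1 -0.2] M [-0.03  0.15  0.04] w 19.8 gf 25.0 q6 70
  -> (485.0, -91.6, 108.0, 7.5) x 0.0004 y 0.0004 z 0.0194 yaw -0.0002 rows 1
```

```bash
python3 -m crank '[{"grip":0.008,"x":0,"y":0,"z":0.003,"yaw":0},{"grip":0.008,"x":0,"y":0,"z":0.006,"yaw":0},{"grip":0.008,"x":0,"y":0,"z":0.009,"yaw":0},{"grip":0.008,"x":0,"y":0,"z":0.012,"yaw":0},{"grip":0.008,"x":0,"y":0,"z":0.015,"yaw":0}]' | grep -E "pos|force: \["
python3 -m crank '[{"grip":0.008,"x":0,"y":0,"z":0.001,"yaw":0},{"grip":0.008,"x":0,"y":0,"z":0.002,"yaw":0},{"grip":0.008,"x":0,"y":0,"z":0.003,"yaw":0},{"grip":0.008,"x":0,"y":0,"z":0.004,"yaw":0},{"grip":0.008,"x":0,"y":0,"z":0.0045,"yaw":0}]' | grep -E "pos|force: \["
python3 go.py
```

```text
ee_pos: [484.6, -91.3, 112.4]
force: [0.6, -0.7, -0.3]
ee_pos: [484.6, -91.3, 108.3]
force: [-1.6, -0.1, 3.6]
t 41.38 p [484.6 -91.3 108.3] r [-1.80e+02 -1.00e-02  7.49e+00] F [-1.6 -0.1  3.6] M [-0.02  0.39  0.04] w 19.6 gf 25.0 q6 70
```

```bash
python3 -m crank '[{"grip":0.008,"x":0,"y":0,"z":0.001,"yaw":0},{"grip":0.008,"x":0,"y":0,"z":0.001,"yaw":0},{"grip":0.05,"x":0,"y":0,"z":0,"yaw":0},{"grip":0.05,"x":0,"y":0,"z":0,"yaw":0},{"grip":0.05,"x":0,"y":0,"z":0,"yaw":0}]' | grep -E "pos|force|width"
python3 -m crank '[{"grip":0.05,"x":0,"y":0,"z":0,"yaw":0},{"grip":0.05,"x":0,"y":0,"z":-0.03,"yaw":0},{"grip":0.05,"x":0,"y":0,"z":-0.06,"yaw":0},{"grip":0.05,"x":0,"y":0,"z":-0.09,"yaw":0},{"grip":0.05,"x":0,"y":0,"z":-0.12,"yaw":0}]' | grep -E "pos|force|width"
python3 -m crank '[{"grip":0.05,"x":-0.03,"y":0.02,"z":-0.01,"yaw":0},{"grip":0.05,"x":-0.06,"y":0.045,"z":-0.01,"yaw":0},{"grip":0.05,"x":-0.09,"y":0.07,"z":-0.01,"yaw":0},{"grip":0.05,"x":-0.12,"y":0.095,"z":-0.01,"yaw":0},{"grip":0.05,"x":-0.14,"y":0.12,"z":-0.01,"yaw":0}]' | grep -E "pos"
python3 -m crank '[{"grip":0.05,"x":0,"y":0.03,"z":0,"yaw":0},{"grip":0.05,"x":0,"y":0.06,"z":0,"yaw":0},{"grip":0.05,"x":0,"y":0.09,"z":0,"yaw":0},{"grip":0.05,"x":0,"y":0.1,"z":0,"yaw":0},{"grip":0.05,"x":0,"y":0.1,"z":0,"yaw":0}]' | grep -E "pos"
python3 - <<'E'
from h import *
a=grab_frame("side"); b=grab_frame("top")
a=a[90:330,190:430]; b=b[120:320,180:420]
cv2.imwrite("pics/fin.png",np.hstack([cv2.resize(a,None,fx=1.66,fy=1.66),cv2.resize(b,(400,398))])[:,:,::-1]) if 0 else cv2.imwrite("pics/fin.png",cv2.hconcat([cv2.resize(a,(400,400)),cv2.resize(b,(400,333)) if 0 else cv2.resize(cv2.copyMakeBorder(b,0,40,0,0,0),(400,400))])[:,:,::-1])
E
```

```text
ee_pos: [484.7, -91.3, 108.3]
force: [0.3, -0.7, -0.6]
gripper_width: 36.8
gripper_force: 0.0
ee_pos: [484.3, -91.2, 229.3]
force: [0.6, -0.7, -0.3]
gripper_width: 50.4
gripper_force: 0.0
ee_pos: [358.9, -229.1, 238.3]
ee_pos: [374.5, -329.6, 237.6]
```

View pics/fin.png

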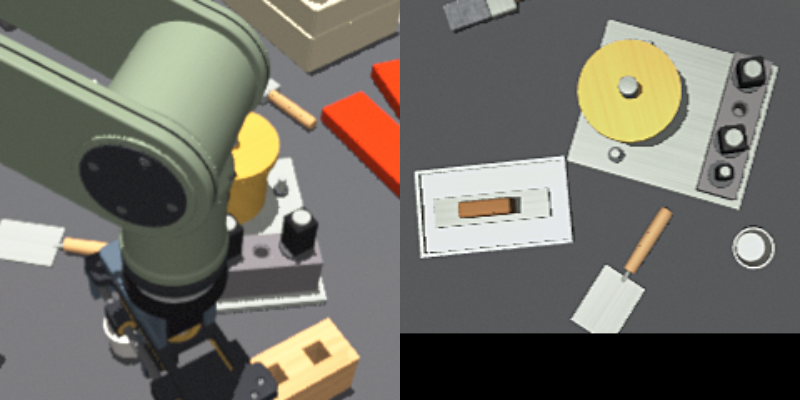

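The top view shows the float in its tray, the cover level on the mould, and stout1, stout0 and slim0 occupied. The tin is in place and the arm is clear of everything.

```bash
python3 -c "
from workcell import *
print(job_done())"
```

```text
the job is handed in; nothing more can be done
None
```

The job is handed in: the rim was wiped once from the near to the far side at a light 7–14 N, the float is back in its tray, the cover is seated level, all three probes in the rack (two stout, one slim) are home in openings of their own size, and the tin was left alone.

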